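Clear the die press and hang up the cutting dies

ROBOT

A 6-joint arm with a two-finger parallel gripper is mounted at the origin on the work surface. World frame = base frame: x ahead of the robot, y to its left, z up, the work surface at z = 0. Lengths are in m, angles in rad, forces in N, time in s.
With the tool pointing down it reaches from about 0.35 to 0.775 m from the base axis. Payload 5.5 kg.
Tool frame: the origin (TCP) lies midway between the tips of the shut fingers; the grasp point (between the pads) lies 19 mm behind it; x points along the fingers, y is the direction in which the jaws open and shut, and the axes are right-handed (so a half turn about x gives the same grasp; the last joint's range is limited). The gripper opens to 85 mm and grips with 20 to 120 N. Pads are 22 mm wide; open, the fingers measure 114 mm over their backs; the gripper's body (76 mm by 85 mm) begins 54 mm behind the grasp point. The pads swing forward as they close: fully open they stand 13 mm farther back than shut.
Start: joints at [1.152, 0.313, 0.046, 1.304, 0, 1.431], TCP at [0.158, 0.553, 0.231] pointing down, gripper open.
Joint ranges: [-2.76, 2.76], [-0.86, 1.69], [-1.03, 1.26], [-2.2, 2.34], [-1.47, 1.5], [-3.14, 3.14]. Speed limits (rad/s): [2.57, 2.57, 3.14, 3.14, 3.14, 3.14].

INTERFACE

Orientations are given as a unit quaternion [w, x, y, z].
In Python, from workcell import env, optics, order, models gives the robot as it stands. The module is installed in compiled form; this text tells all that it offers.
- The arm moves only by the tool servo_tool, never from a script. Its argument "moves" is a list of rows, each a list of 5 numbers: the shift along the tool's x, y, z in cm, then the turn about the tool's x in rad, then the closure, from -1 (fully open) to 1 (shut). A call has exactly 10 rows; each row shifts and turns the commanded pose from where the row before left it, along the tool's axes as they then stand; what a row does not reach is not made up. A row lasts 1/8 s, in which the tool goes at most 62.5 mm and 10.7 degrees, less where a joint would pass 70% of its speed; a pose out of reach is approached as far as the arm can. A call is refused whole if a number of a shift passes 6.25 or a number of a turn 0.188, either way. A call with a gripper value outside its range is refused whole. The fingers move at their own pace and stop on an object; "grip_force" is the grip in N (left out, the last holds). Time passes only in rows, so rows that do not move let the fingers close, or fill a call up. It gives the time, the measured TCP pose, the force and the opening at its end, in the units of the state.
- env.get_state(): the state, without advancing time (a new reading comes with each control period).
- optics.read_camera(name): name is "scene" or "side" or "wrist"; returns a dict with "pixels" (384x512x3 uint8, blue, green, red), "vertical_fov" (degrees; the focal length in pixels is half the picture's height over the tangent of half this angle, whatever the lens; pixels are square), "cx", "cy" (the principal point, pixels), "extrinsics" (4x4, takes a point from world to camera coordinates). Camera axes: x right, y up, looking along -z (the intrinsics and any distortion apply to the point x, -y, -z); pixel columns grow to the right and rows downward; lengths in m; the calibration is good to about 2 mm. A picture is of the moment at which its call begins. There is no depth.
- order.hand_in(): hands the job in, once; it reports no verdict.
Trained networks look in a picture, given as the dict that the camera call returned (one of the last four; its "shot" number tells which), for a name from the list of things; names that differ only in an ending like _2 or _b are one class to them, and where a whole thing is asked for, a point or a joint stands for the part that bears it (a point fixed in the world has none). Each returns a list of dicts, best first, with "conf" (0 to 1); they miss things now and then, are a little off and sometimes report something else, mostly with a low value. They report only what shows in the picture. A call takes as long as a camera call. They do not tell look-alikes from the thing itself.
- models.outline_of(name, picture): "pixels" (384x512 bool, what is visible of it) and "location" ([column, row] in pixels, amid what is visible of it).
- models.pinpoint(name, picture): "location" ([column, row] in pixels: a listed point, or the origin of a listed thing).
The state is a dict: "clock": time; "joint_pos": joint angles; "qvel": joint speeds; "tau": joint torques, N m; "tcp_pos": TCP position; "orientation": TCP orientation; "wrist_force": force on the tool from outside, world axes, zero at the start; "ft_torque": the same for the moment, N m; "finger_gap": finger opening in m.
Only numpy, scipy, OpenCV 4.12 (cv2) and the standard library are available. Lean on these libraries where they do the work, as an engineer would, in place of code of your own. Each camera call takes 0.05 s, during which the arm holds its last target.

TASK

The cutting run is over. Turn the press's selector to the set-up mark (one pip), only then draw the board carriage fully out from under the head to its loading station, and hang every cutting die that is on it on the rack, one to a hook, upright with its bridge down in the throats of both prongs. When all are hung, push the empty carriage fully home under the head again and last turn the selector to off (the open ring); leave the other things on the bench where they are.

Things in the scene. Friction and masses are not known exactly. Their poses are not given: they have to be found in the camera images.
- selector (a joint): Selector on the grey control box between robot and press slide. Rad, growing clockwise seen from above. Detents: 0 = off (mark: open ring), 0.873 = set-up (one pip), 1.745 = single cut (two pips), 2.618 = double cut (three pips); stops at both ends. Starts at two or three pips. About 0.2 N m turns it out of a detent; left within 20 deg of a mark it snaps to it.
- selector_grip (a point): On the knob's vertical axis, 100 mm above the bench, where its bar is pinched from above. Black bar knob, 56 mm long, 14 mm thick, sides from z = 71 to 111 mm, on a disc 56 mm wide. x runs along the bar to the pointing end (white line on top), z up. Control box 115 x 140 mm, 62 mm high.
- carriage (a joint): Board carriage of the shuttle press, an aluminium plate 190 x 280 mm on two rails. m: 0 = home under the head, at the end stop; 0.30 = loading station, drawn fully out to the robot's right, at the other stop. At each station a spring plunger snaps over a ridge 8 mm before the stop: 8 to 10 N to get over it, about 3 N to slide elsewhere.
- carriage_handle (a point): Middle of the carriage's level black handle bar, 18 mm in diameter, 110 mm long, on two posts at its ends, 130 mm above the bench; pinched from above. x runs along the bar; the carriage is drawn out along -y and pushed home along +y. It is 205 mm from the board's centre, outside the head at every position.
- board_centre (a point): Centre of the top face of the carriage's white cutting board, 50 mm above the bench; a rim round it stands 10 mm higher. Axes as the handle's.
- press_station (a point): Where board_centre is when the carriage is home under the head: a steel platen 210 x 250 mm, its underside 190 mm above the bench, with a crosshead and cylinder above it to 0.43 m, on four columns. A die on the board clears it by 34 mm.
- load_station (a point): Where board_centre is when the carriage is at its loading station, in the open.
- die_oblong_bridge (a point): Cutting die, 0.4 to 0.6 kg: 30 mm tall knife band, an oblong outline with clipped corners, 96 x 62 mm; over it on two posts a flat bridge 104 x 16 x 12 mm, pinched across its 16 mm from above. Point: bridge centre, 100 mm above the underside; x along, y across, z up. Open window under the bridge, 84 mm wide, from 30 to 94 mm above the underside. Starts on the board; None if absent.
- die_oval_bridge (a point): Cutting die, 0.4 to 0.6 kg: 30 mm tall knife band, an oval outline, 100 x 62 mm; over it on two posts a flat bridge 104 x 16 x 12 mm, pinched across its 16 mm from above. Point: bridge centre, 100 mm above the underside; x along, y across, z up. Open window under the bridge, 84 mm wide, from 30 to 94 mm above the underside. Starts on the board; None if absent.
- die_flap_bridge (a point): Cutting die, 0.4 to 0.6 kg: 30 mm tall knife band, a bag-flap outline tapering to one end, 96 x 62 mm; over it on two posts a flat bridge 104 x 16 x 12 mm, pinched across its 16 mm from above. Point: bridge centre, 100 mm above the underside; x along, y across, z up. Open window under the bridge, 84 mm wide, from 30 to 94 mm above the underside. Starts on the board; None if absent.
- hook1 (a point): Twin-prong hook (nearest the press) of the die rack, 120 mm apart. Point: where a hung die's bridge centre rests, 151 mm above the bench, seat 6 mm lower. Prongs 8 mm thick, 29 mm either side along y, from a rail 68 mm behind (+x, top 175 mm) to upturned tips 19 mm before (-x), 30 mm above the seat. Opens to -x: bridge along y comes in over the tips, prongs in its window, then down.
- hook2 (a point): Twin-prong hook (middle) of the die rack, 120 mm apart. Point: where a hung die's bridge centre rests, 151 mm above the bench, seat 6 mm lower. Prongs 8 mm thick, 29 mm either side along y, from a rail 68 mm behind (+x, top 175 mm) to upturned tips 19 mm before (-x), 30 mm above the seat. Opens to -x: bridge along y comes in over the tips, prongs in its window, then down.
- hook3 (a point): Twin-prong hook (farthest) of the die rack, 120 mm apart. Point: where a hung die's bridge centre rests, 151 mm above the bench, seat 6 mm lower. Prongs 8 mm thick, 29 mm either side along y, from a rail 68 mm behind (+x, top 175 mm) to upturned tips 19 mm before (-x), 30 mm above the seat. Opens to -x: bridge along y comes in over the tips, prongs in its window, then down.
- mallet: Bystander: white-headed mallet, 250 mm long, lying down; origin at the bench under its middle.
- thread_cone: Bystander: cone of thread, 72 mm wide, 100 mm tall; origin under its centre.
- dressing: Bystander: white bottle, 54 mm wide, 130 mm tall; origin under its centre.
- tin: Bystander: bare steel tin, 80 mm wide, 75 mm tall, behind the rack; origin under its centre.
- weight: Bystander: dark steel paperweight, 70 x 50 mm, 75 mm tall with its knob; origin under its centre.
Not all that is in view belongs to the job. What is shaped like the part that bears die_oblong_bridge but purple or yellow is not meant.

How it is judged:
On the way, in this order (a step that is already met when the one before it is completed fails the run):
1. the selector is at set-up (one pip) (value of joint selector between 0.723 and 1.023 rad), for 0.3 s.
2. the carriage is at its loading station (value of joint carriage above 0.292 m), for 0.2 s.
3. every die hangs on a hook of the rack ((distance between die_oblong_bridge and hook1 below 0.018 m or distance between die_oblong_bridge and hook2 below 0.018 m or distance between die_oblong_bridge and hook3 below 0.018 m) and angle between each of die_oblong_bridge, die_oval_bridge, die_flap_bridge's own z axis and vertical below 0.25 rad and (distance between die_oval_bridge and hook1 below 0.018 m or distance between die_oval_bridge and hook2 below 0.018 m or distance between die_oval_bridge and hook3 below 0.018 m) and (distance between die_flap_bridge and hook1 below 0.018 m or distance between die_flap_bridge and hook2 below 0.018 m or distance between die_flap_bridge and hook3 below 0.018 m)), for 0.3 s.
4. the carriage is home under the head (value of joint carriage below 0.008 m), for 0.2 s.
5. the selector is at off (open ring) (value of joint selector below 0.15 rad), for 0.2 s.
At the end, for the whole second after the job is handed in: Every die present hangs on a hook, its bridge's centre within 18 mm of a hook's point and upright within 0.25 rad; the carriage is within 8 mm of its home stop; the selector is within 0.15 rad of off (all of step 3 and value of joint carriage below 0.008 m and value of joint selector below 0.15 rad); the robot touches nothing.
It fails at once if one of the other things on the bench is pushed away: mallet, thread cone or bottle moved more than 40 mm, weight or tin more than 90 mm (distance of any of mallet, thread_cone, dressing from where it was at the start of the episode above 0.04 m or distance of any of tin, weight from where it was at the start of the episode above 0.09 m).
Of die_oblong, die_oval, die_flap only 2 to 3 are there at a start; the rules pass over those that are not, and their reading is None.
At some moment in a run one of weight, tin may be knocked a few centimetres aside while the robot is not near it.
Once in a run the grip may slacken for a moment while it holds something.
It also fails if it takes over 208 s, if anything falls off the work surface, if the arm or the gripper's body presses on something with over 40 N, if the wrist force passes 120 N, or if a joint passes its speed limit or range.

## Working session

There is one attempt and no reset: what is moved stays moved. The work goes in short steps, Python scripts to look and compute and a tool call to move; the robot and the scene stay as the last step left them, time stands still between calls to the robot, and variables do not carry over. Pictures are saved under pics/ and viewed, and the job is handed in when it is done.

Besides the shell and the picture viewer there is one more tool, called after "Request:" by a JSON object that holds its "method" and its "body", one argument or row to a line. servo_tool: Moves the arm, as the interface text tells. Its arguments: {"type":"object","properties":{"moves":{"type":"array"},"grip_force":{"type":"number"}},"required":["moves"]}

```bash
mkdir -p pics
cat > h.py <<'E'
import numpy as np, cv2, sys
from workcell import env, optics, order, models
def K(p):
    f=192/np.tan(np.radians(p["vertical_fov"])/2); return f,p["cx"],p["cy"]
def ray(p,px):
    f,cx,cy=K(p); E=np.array(p["extrinsics"]); R=E[:3,:3];t=E[:3,3]
    d=np.array([(px[0]-cx)/f,-(px[1]-cy)/f,-1.]); return -R.T@t, R.T@d
def atz(p,px,z):
    o,d=ray(p,px); return o+d*(z-o[2])/d[2]
def proj(p,X):
    f,cx,cy=K(p); E=np.array(p["extrinsics"]); c=E[:3,:3]@np.array(X)+E[:3,3]
    return np.array([cx+f*c[0]/-c[2], cy-f*c[1]/-c[2]])
def tri(obs):
    A=np.zeros((3,3));b=np.zeros(3)
    for p,px in obs:
        o,d=ray(p,px); d=d/np.linalg.norm(d); M=np.eye(3)-np.outer(d,d); A+=M;b+=M@o
    X=np.linalg.solve(A,b)
    return X,[np.linalg.norm(proj(p,X)-np.array(px)) for p,px in obs]
def save(p,n,crop=None,s=1):
    im=np.array(p["pixels"])
    if crop: im=im[crop[1]:crop[3],crop[0]:crop[2]]
    if s!=1: im=cv2.resize(im,None,fx=s,fy=s,interpolation=cv2.INTER_CUBIC)
    cv2.imwrite("pics/"+n,im)
E
python3 - <<'E'
from h import *
print(env.get_state())
P={}
for n in("scene","side","wrist"):
    p=optics.read_camera(n);P[n]=p;save(p,n+"0.png",s=1.5)
    print(n,{k:v for k,v in p.items() if k!="pixels"})
for n in("scene","side","wrist"):
    for w in("selector_grip","carriage_handle","board_centre","die_oblong_bridge","die_oval_bridge","die_flap_bridge","hook1","hook2","hook3","mallet","thread_cone","dressing","tin","weight","press_station","load_station"):
        print(n,w,[(np.round(r["location"],1).tolist(),round(r["conf"],2)) for r in models.pinpoint(w,P[n])][:4])
print(env.get_state()["clock"])
E
```

```text
{'clock': 0.0, 'joint_pos': array([ 1.15238731e+00,  3.13975374e-01,  4.49559068e-02,  1.30359182e+00,
       -1.86296012e-05,  1.43119319e+00]), 'qvel': array([ 1.08095177e-03, -1.23775164e-03, -1.62817564e-03, -3.09968420e-04,
        1.53733714e-04, -7.63973623e-06]), 'tau': array([ 5.09805795e-04, -4.80618775e+01,  2.98535872e+01,  1.94230280e-02,
       -4.21012219e-04, -2.71516569e-06]), 'tcp_pos': array([0.15804777, 0.55231218, 0.23041367]), 'orientation': array([ 0.70007656,  0.09763508,  0.70041733, -0.09887245]), 'wrist_force': array([-0.32804092, -0.63080861,  0.09933235]), 'ft_torque': array([-0.01265152,  0.02811038, -0.00961378]), 'finger_gap': 0.08561391068391984}
scene {'vertical_fov': 53.08282842577522, 'cx': 251.14177399313942, 'cy': 190.87155334392702, 'extrinsics': array([[ 0.78692943, -0.61698228,  0.00865638, -0.42057879],
       [ 0.58273343,  0.74771328,  0.31834981, -0.37218065],
       [-0.20288868, -0.24547448,  0.94793379, -1.12565087],
       [ 0.        ,  0.        ,  0.        ,  1.        ]]), 'shot': 1}
side {'vertical_fov': 49.11260140097304, 'cx': 
[... 2281 characters left out ...]
.81), ([288.3, 242.7], 0.66), ([272.0, 220.1], 0.64)]
side mallet [([346.4, 279.0], 0.59), ([328.8, 213.6], 0.54)]
side thread_cone [([224.2, 250.0], 0.94)]
side dressing []
side tin [([332.3, 244.6], 0.6)]
side weight [([194.4, 177.9], 0.51)]
side press_station [([242.6, 147.1], 0.86)]
side load_station [([268.1, 185.2], 0.97)]
wrist selector_grip []
wrist carriage_handle []
wrist board_centre []
wrist die_oblong_bridge [([188.2, 330.4], 0.74)]
wrist die_oval_bridge []
wrist die_flap_bridge []
wrist hook1 []
wrist hook2 []
wrist hook3 []
wrist mallet []
wrist thread_cone []
wrist dressing []
wrist tin []
wrist weight [([138.1, 359.6], 0.81)]
wrist press_station []
wrist load_station []
2.55
```

View pictures.

View pics/scene0.png

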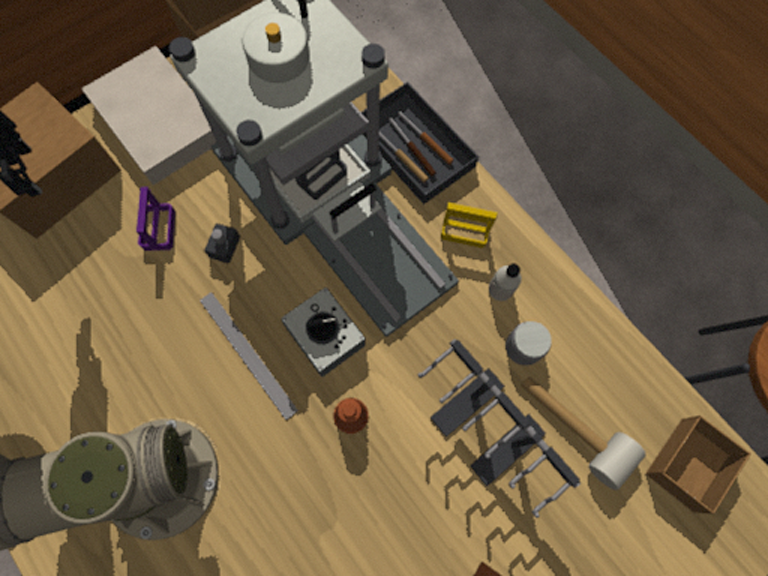

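View pics/side0.png

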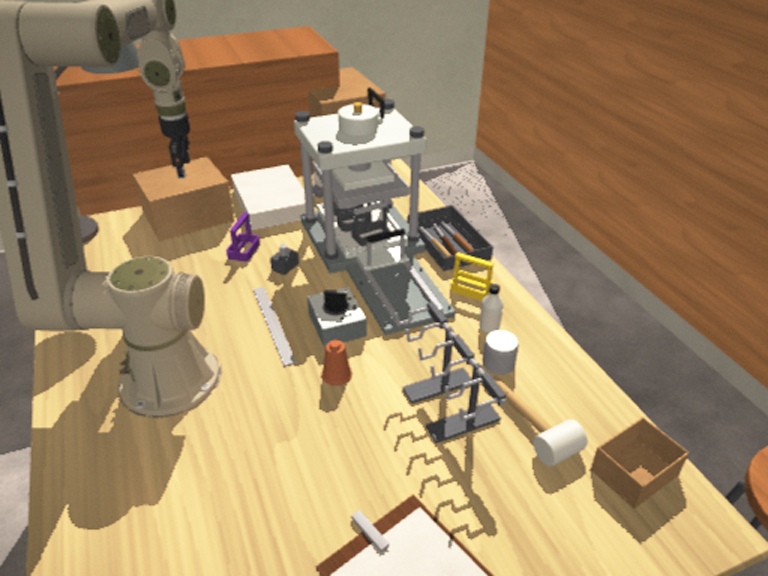

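View pics/wrist0.png

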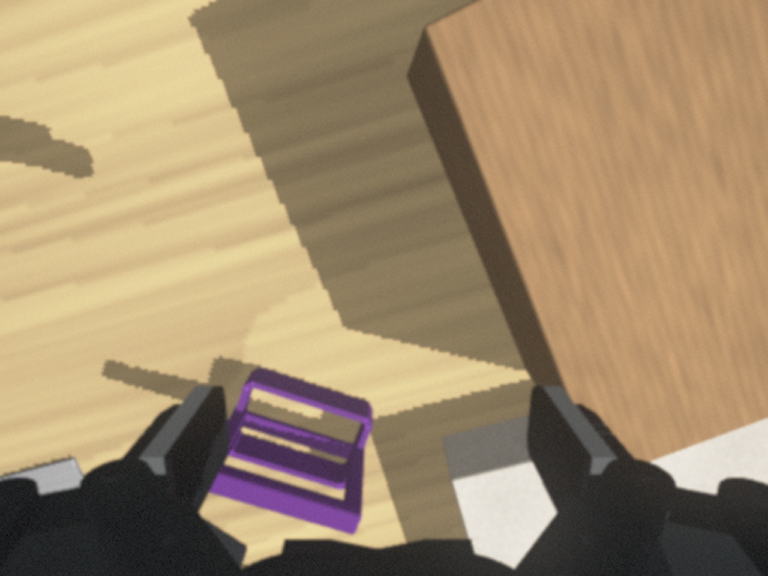

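```bash
cat > m.py <<'E'
from h import *
S=optics.read_camera("scene");D=optics.read_camera("side")
names=sys.argv[1:] 
for w in names:
    a=models.pinpoint(w,S);b=models.pinpoint(w,D)
    for i in a[:4]:
        for j in b[:4]:
            X,e=tri([(S,i["location"]),(D,j["location"])])
            if max(e)<12: print(w,np.round(X,4),np.round(e,1),round(i["conf"],2),round(j["conf"],2),np.round(i["location"]),np.round(j["location"]))
E
python3 m.py selector_grip carriage_handle board_centre press_station load_station hook1 die_oblong_bridge thread_cone weight tin dressing mallet
python3 - <<'E'
from h import *
p=optics.read_camera("scene");save(p,"sel0.png",(170,170,260,260),6)
save(p,"press0.png",(140,60,290,160),5)
p=optics.read_camera("side");save(p,"press0s.png",(180,90,300,210),5)
E
```

```text
selector_grip [0.4224 0.027  0.1128] [1.  0.8] 0.56 0.61 [214. 215.] [224. 194.]
carriage_handle [0.6322 0.1999 0.1209] [2.7 2.1] 0.96 0.89 [234. 132.] [260. 156.]
board_centre [0.6379 0.4268 0.028 ] [0.6 0.4] 0.95 0.84 [199.  96.] [240. 149.]
board_centre [0.6289 0.3569 0.0741] [5.4 4. ] 0.41 0.84 [212. 102.] [240. 149.]
press_station [0.6169 0.3928 0.0561] [1.2 0.9] 0.93 0.66 [198. 102.] [239. 148.]
load_station [ 0.717   0.3028 -0.1285] [6.  4.8] 0.72 0.62 [234. 132.] [270. 186.]
hook1 [ 0.5085 -0.2018  0.1618] [0.6 0.5] 0.81 0.87 [291. 256.] [270. 216.]
hook1 [ 0.5577 -0.2046  0.0404] [8.8 7.6] 0.81 0.68 [291. 256.] [290. 238.]
hook1 [ 0.5143 -0.4399  0.1533] [0.1 0.1] 0.7 0.7 [352. 330.] [306. 268.]
hook1 [ 0.4819 -0.4163  0.267 ] [5.1 4.2] 0.7 0.68 [352. 330.] [290. 238.]
die_oblong_bridge [0.625  0.2998 0.1694] [2.6 1.9] 0.87 0.86 [212. 103.] [249. 135.]
die_oblong_bridge [0.8008 0.0155 0.0977] [0.5 0.4] 0.86 0.59 [315. 147.] [315. 176.]
die_oblong_bridge [ 0.9425  0.0972 -0.2273] [0.1 0.1] 0.86 0.25 [315. 147.] [327. 217.]
die_oblong_bridge [0.2826 0.4432 0.1087] [3.5 2.4] 0.85 0.85 [ 96. 140.] [164. 148.]
die_oblong_bridge [0.527  0.0087 0.3505] [3.3 2.3] 0.62 0.86 [251. 167.] [249. 135.]
thread_cone [ 0.3659 -0.142   0.012 ] [1.2 1.1] 0.93 0.76 [235. 278.] [226. 248.]
thread_cone [ 0.3605 -0.1699  0.2797] [3.6 2.7] 0.93 0.73 [235. 278.] [226. 193.]
weight [ 0.3763  0.3387 -0.0085] [1.2 0.9] 0.94 0.85 [151. 162.] [192. 178.]
tin [ 0.7445 -0.2329 -0.02  ] [2.7 2.3] 0.9 0.75 [344. 229.] [334. 242.]
dressing [ 0.7758 -0.1341  0.0201] [1.8 1.5] 0.62 0.74 [335. 196.] [328. 215.]
mallet [ 0.6967 -0.407  -0.0108] [1.2 1.1] 0.8 0.86 [374. 281.] [347. 279.]
mallet [ 0.6388 -0.3844  0.1544] [1.2 1. ] 0.8 0.25 [374. 281.] [332. 244.]
```

View pics/sel0.png

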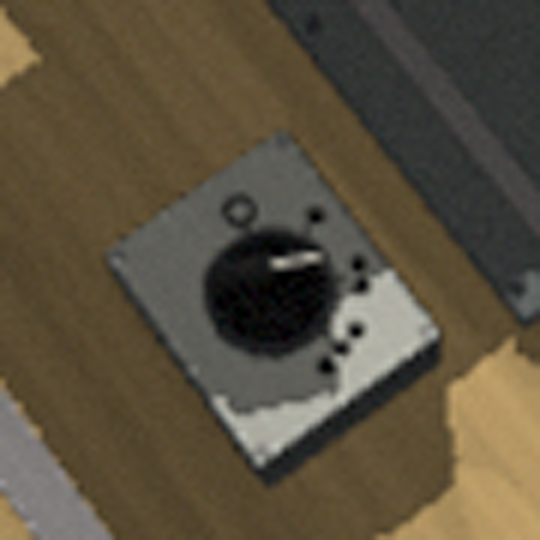

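View pics/press0.png

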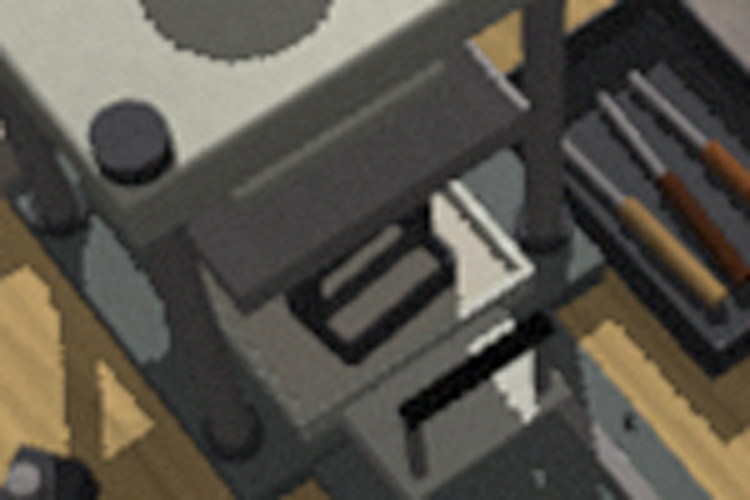

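View pics/press0s.png

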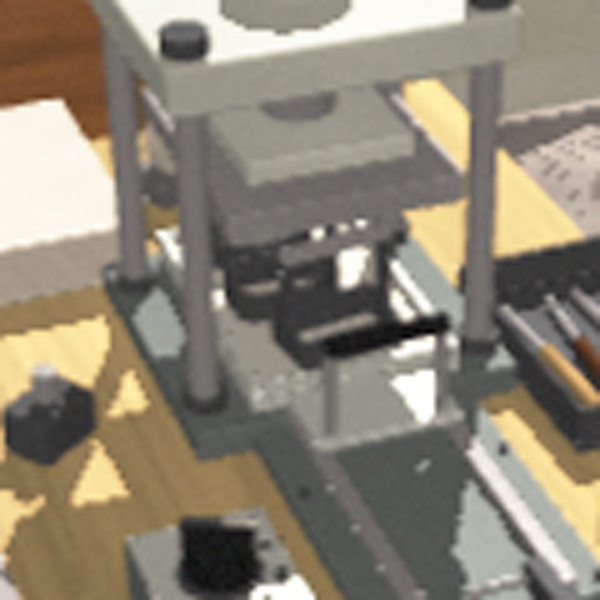

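Run:
```python
from h import *
p=optics.read_camera("scene")
f=lambda x,y:(170+x/6-0.4,170+y/6-0.4)
g={}
for n,q,z in [("ring",(240,210),.062),("1",(316,215),.062),("2a",(358,263),.062),("2b",(360,286),.062),("3a",(356,330),.062),("3b",(342,348),.062),("3c",(327,367),.062),("l0",(272,268),.111),("l1",(320,255),.111),("c1",(283,138),.062),("c2",(115,257),.062),("c3",(430,332),.062),("c4",(262,455),.062)]:
    g[n]=atz(p,f(*q),z)[:2];print(n,np.round(g[n],4))
c=(g["c1"]+g["c2"]+g["c3"]+g["c4"])/4
pts=np.array([g["ring"],g["1"],(g["2a"]+g["2b"])/2,g["3b"]])
A=np.c_[2*pts,np.ones(4)];s=np.linalg.lstsq(A,(pts**2).sum(1),rcond=None)[0];print("circ",s[:2],"boxc",c)
k=s[:2]
for q in pts: print(np.degrees(np.arctan2(*(q-k)[::-1])), np.linalg.norm(q-k))
d=g["l1"]-g["l0"];print("ptr",np.degrees(np.arctan2(d[1],d[0])))
d=g["c1"]-g["c2"];print("boxyaw",np.degrees(np.arctan2(d[1],d[0])))
h=lambda x,y:(140+x/5-.4,60+y/5-.4)
a,b=atz(p,h(408,413),.139),atz(p,h(545,322),.139);print("handle",a,b,(a+b)/2,np.degrees(np.arctan2(*(b-a)[[1,0]])))
```

```text
ring [0.4334 0.0775]
1 [0.4623 0.0516]
2a [0.4639 0.0183]
2b [0.4574 0.0082]
3a [ 0.4422 -0.0087]
3b [ 0.4311 -0.0118]
3c [ 0.4194 -0.0149]
l0 [0.4234 0.0299]
l1 [0.4455 0.0209]
c1 [0.4736 0.0952]
c2 [0.369  0.0963]
c3 [ 0.4707 -0.0323]
c4 [ 0.3678 -0.0306]
circ [0.41903676 0.03337409] boxc [0.42028184 0.03215116]
72.02535654004804 0.046438653812726036
22.916030869215962 0.0469303754933843
-25.795312300021486 0.046230404510754435
-75.01676386432055 0.04673952287000909
ptr -22.19518828802991
boxyaw -0.6553120704814281
handle [0.56848298 0.19131755 0.139     ] [0.6713148  0.18911625 0.139     ] [0.61989889 0.1902169  0.139     ] -1.2263295679756625
```

```bash
cat > plan.py <<'E'
from h import *
from scipy.spatial.transform import Rotation as Rn
def R():
    q=env.get_state()["orientation"]; return Rn.from_quat([q[1],q[2],q[3],q[0]]).as_matrix()
def plan(target,yaw=None):
    """shift in tool axes cm from current; turn about tool x so jaw axis at yaw deg (mod 180)"""
    s=env.get_state();M=R();d=M.T@(np.array(target)-s["tcp_pos"])*100
    y=np.degrees(np.arctan2(M[1,1],M[0,1]))
    out=[np.round(d,2).tolist()]
    if yaw is not None:
        t=-(yaw-y); t=(t+90)%180-90; out.append(("turn",round(np.radians(t),3), "j6",round(s["joint_pos"][5],2)))
        # after turn, shift
        M2=M@Rn.from_rotvec([np.radians(t),0,0]).as_matrix()
        out.append(("shift if turned first",np.round(M2.T@(np.array(target)-s["tcp_pos"])*100,2).tolist()))
    print("tcp",np.round(s["tcp_pos"],4),"yaw",round(y,1),"x",np.round(M[:,0],3),out, "F",np.round(s["wrist_force"],1),"gap",round(s["finger_gap"],4),"t",s["clock"])
if __name__=="__main__":
    a=[float(v) for v in sys.argv[1:]]
    plan(a[:3],a[3] if len(a)>3 else None)
E
python3 plan.py 0.42 0.032 0.16 65
python3 - <<'E'
from h import *
p=optics.read_camera("scene")
for q in [(165,89),(249,37),(121,32),(185,150)]: print(atz(p,q,.43))
E
```

```text
tcp [0.1583 0.5528 0.2313] yaw 74.0 x [ 0.  0. -1.] [[7.13, -42.87, 39.5], ('turn', np.float64(0.158), 'j6', np.float64(1.43)), ('shift if turned first', [7.13, -36.14, 45.73])] F [-0.6  0.2  0.1] gap 0.0854 t 4.0
[0.47820596 0.25287737 0.43      ]
[0.71893613 0.24968373 0.43      ]
[0.48376363 0.4498468  0.43      ]
[0.42679761 0.09996322 0.43      ]
```

Request:
{"method": "servo_tool", "body": {
  "moves": [
    [0, 0, 0, 0.158, -1],
    [0, -3.6, 4.5, 0, -1],
    [0, -3.6, 4.5, 0, -1],
    [0, -3.6, 4.5, 0, -1],
    [0, -3.6, 4.5, 0, -1],
    [0, -3.6, 4.5, 0, -1],
    [0, -3.6, 4.5, 0, -1],
    [0, -3.6, 4.5, 0, -1],
    [0, -3.6, 4.5, 0, -1],
    [0, -3.6, 4.5, 0, -1]
  ],
  "grip_force": 60
}}

```text
clock: 5.3
tcp_pos: [0.3889, 0.0861, 0.2317]
orientation: [0.691, 0.153, 0.69, -0.153]
wrist_force: [0.6, 0.5, -0.3]
finger_gap: 0.0852
```

```bash
python3 plan.py 0.42 0.032 0.16 65
python3 - <<'E'
from h import *
p=optics.read_camera("wrist");save(p,"w1.png",s=1.5)
for r in models.pinpoint("selector_grip",p): print(r["conf"],r["location"],atz(p,r["location"],.1))
E
```

```text
tcp [0.3889 0.0861 0.2317] yaw 65.0 x [ 0.001  0.    -1.   ] [[7.17, -3.59, 5.1], ('turn', np.float64(-0.0), 'j6', np.float64(0.45)), ('shift if turned first', [7.17, -3.6, 5.1])] F [ 0.6  0.5 -0.3] gap 0.0852 t 5.3
0.87 [211.5, 247.3] [0.42075149 0.03248524 0.1       ]
```

View pics/w1.png

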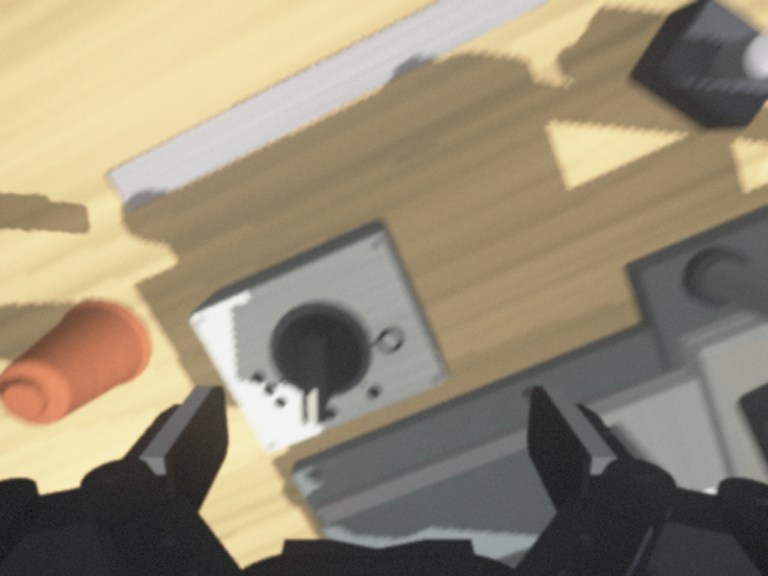

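Request:
{"method": "servo_tool", "body": {
  "moves": [
    [0, -1.8, 2.57, 0, -1],
    [0, -1.8, 2.57, 0, -1],
    [4, 0, 0, 0, -1],
    [4, 0, 0, 0, -1],
    [3.5, 0, 0, 0, -0.5],
    [2.5, 0, 0, 0, -0.3],
    [1, 0, 0, 0, 0],
    [0, 0, 0, 0, 1],
    [0, 0, 0, 0, 1],
    [0, 0, 0, 0, 1]
  ],
  "grip_force": 60
}}

```text
clock: 6.65
tcp_pos: [0.4198, 0.0331, 0.0822]
orientation: [0.691, 0.153, 0.69, -0.154]
wrist_force: [-3.0, -3.5, 4.4]
finger_gap: 0.0131
```

Request:
{"method": "servo_tool", "body": {
  "moves": [
    [0, 0, 0, 0, 1],
    [0, 0, 0, -0.16, 1],
    [0, 0, 0, -0.16, 1],
    [0, 0, 0, -0.16, 1],
    [0, 0, 0, -0.16, 1],
    [0, 0, 0, -0.16, 1],
    [0, 0, 0, -0.073, 1],
    [0, 0, 0, 0, 1],
    [0, 0, 0, 0, 1],
    [0, 0, 0, 0, 1]
  ]
}}

```text
clock: 7.9
tcp_pos: [0.4197, 0.0322, 0.0822]
orientation: [0.69, -0.154, 0.69, 0.152]
wrist_force: [-4.3, -6.7, 6.5]
finger_gap: 0.0131
```

```bash
python3 plan.py 0.42 0.0325 0.081 115; python3 -c "
from h import *
p=optics.read_camera('wrist');save(p,'w2.png',s=1.5)"
```

```text
tcp [0.4197 0.0322 0.0822] yaw 114.9 x [ 0.001 -0.003 -1.   ] [[0.12, 0.01, 0.04], ('turn', np.float64(-0.001), 'j6', np.float64(-0.55)), ('shift if turned first', [0.12, 0.01, 0.04])] F [-4.3 -6.7  6.5] gap 0.0131 t 7.9
```

Request:
{"method": "servo_tool", "body": {
  "moves": [
    [0, 0, 0, 0, -0.3],
    [0, 0, 0, 0, -0.3],
    [-4, 0, 0, 0, -0.3],
    [-5, 0, 0, 0, -0.3],
    [-5, 0, 0, 0, -0.3],
    [0, 0, 0, 0.15, -0.3],
    [0, 0, 0, 0.15, -0.3],
    [0, 0, 0, 0.13, -0.3],
    [0, 0, 0, 0, -0.3],
    [0, 0, 0, 0, -0.3]
  ]
}}

```text
clock: 9.2
tcp_pos: [0.4196, 0.0337, 0.2213]
orientation: [0.707, -0.003, 0.707, 0.003]
wrist_force: [-0.5, 0.2, 0.3]
finger_gap: 0.0552
```

```bash
python3 plan.py 0.62 0.10 0.22 90
python3 - <<'E'
from h import *
p=optics.read_camera('scene');save(p,'s3.png',(170,170,260,260),6)
p=optics.read_camera('wrist');save(p,'w3.png',s=1.5)
E
```

```text
tcp [0.4196 0.0337 0.2213] yaw 90.5 x [ 0.  0. -1.] [[0.13, 6.46, 20.1], ('turn', np.float64(0.009), 'j6', np.float64(-0.12)), ('shift if turned first', [0.13, 6.63, 20.04])] F [-0.5  0.2  0.3] gap 0.0552 t 9.2
```

View pics/s3.png

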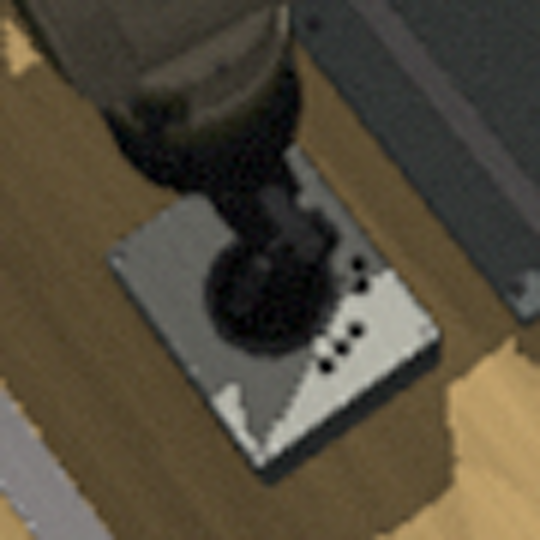

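View pics/w3.png

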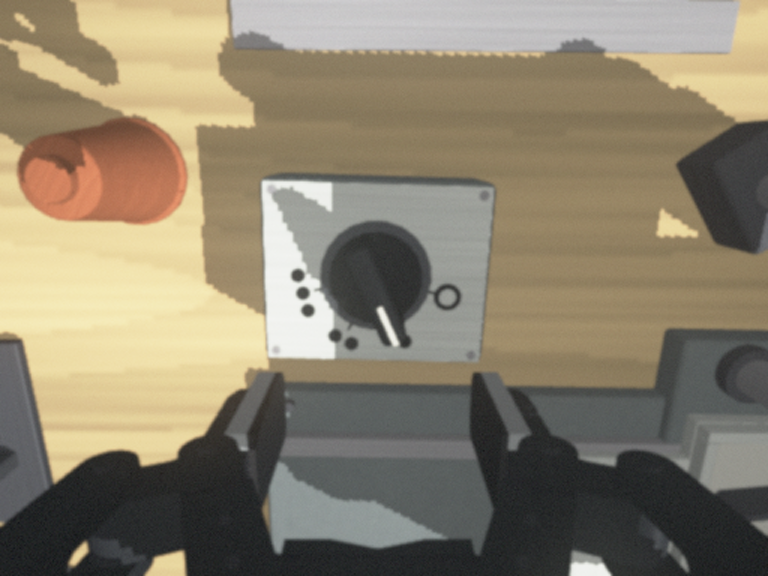

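Request:
{"method": "servo_tool", "body": {
  "moves": [
    [0, 0, 0, 0.009, -0.3],
    [0, 1.7, 5, 0, -0.3],
    [0, 1.7, 5, 0, -0.3],
    [0, 1.6, 5, 0, -0.3],
    [0, 1.6, 5, 0, -0.3],
    [0, 0, 0, 0, -0.3],
    [0, 0, 0, 0, -0.3],
    [0, 0, 0, 0, -0.3],
    [0, 0, 0, 0, -0.3],
    [0, 0, 0, 0, -0.3]
  ]
}}

```text
clock: 10.55
tcp_pos: [0.6193, 0.0988, 0.2222]
orientation: [0.708, 0.001, 0.707, -0.001]
wrist_force: [0.5, 0.0, -0.5]
finger_gap: 0.0552
```

```bash
python3 - <<'E'
from h import *
p=optics.read_camera('wrist');save(p,'w4.png',s=1.5)
for r in models.pinpoint("carriage_handle",p): print(r["conf"],r["location"],atz(p,r["location"],.13))
E
python3 plan.py 0.62 0.19 0.111 90
```

```text
0.68 [377.6, 205.9] [0.62107292 0.18899658 0.13      ]
tcp [0.6195 0.0989 0.2219] yaw 89.8 x [ 0.001  0.    -1.   ] [[11.09, 9.11, 0.01], ('turn', np.float64(-0.003), 'j6', np.float64(0.03)), ('shift if turned first', [11.09, 9.11, 0.04])] F [ 0.4 -0.1 -0.1] gap 0.0556 t 10.65
```

View pics/w4.png

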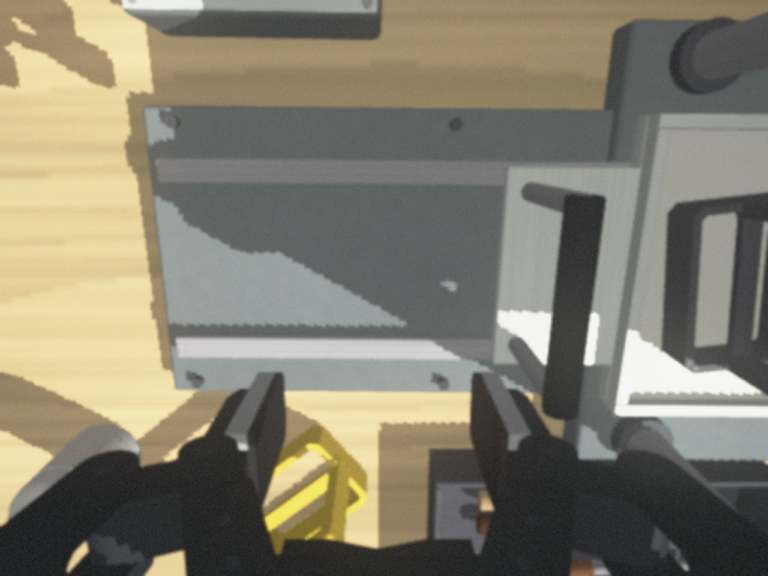

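Request:
{"method": "servo_tool", "body": {
  "moves": [
    [0, 3, 0, 0, -0.3],
    [0, 3, 0, 0, -0.3],
    [0, 3, 0, 0, -0.3],
    [4, 0, 0, 0, -0.3],
    [4, 0, 0, 0, -0.3],
    [2, 0, 0, 0, -0.3],
    [1.1, 0, 0, 0, -0.3],
    [0, 0, 0, 0, 1],
    [0, 0, 0, 0, 1],
    [0, 0, 0, 0, 1]
  ],
  "grip_force": 60
}}

```text
clock: 11.9
tcp_pos: [0.6207, 0.1902, 0.1118]
orientation: [0.708, 0.002, 0.706, 0.0]
wrist_force: [-0.7, 3.9, 1.6]
finger_gap: 0.0163
```

```bash
python3 plan.py 0.62 -0.111 0.111 90
```

```text
tcp [0.6207 0.1902 0.1118] yaw 89.9 x [ 0.002  0.002 -1.   ] [[0.01, -30.12, 0.0], ('turn', np.float64(-0.002), 'j6', np.float64(0.18)), ('shift if turned first', [0.01, -30.12, -0.07])] F [-0.7  3.9  1.6] gap 0.0163 t 11.9
```

Request:
{"method": "servo_tool", "body": {
  "moves": [
    [0, -0.5, 0, 0, 1],
    [0, -1, 0, 0, 1],
    [0, -1.5, 0, 0, 1],
    [0, -1.7, 0, 0, 1],
    [0, -1.7, 0, 0, 1],
    [0, -1.7, 0, 0, 1],
    [0, -1.7, 0, 0, 1],
    [0, -1.7, 0, 0, 1],
    [0, -1.7, 0, 0, 1],
    [0, -1.7, 0, 0, 1]
  ],
  "grip_force": 80
}}

```text
clock: 13.15
tcp_pos: [0.6189, 0.0396, 0.1118]
orientation: [0.707, 0.001, 0.707, -0.001]
wrist_force: [-3.7, 2.6, 7.2]
finger_gap: 0.0157
```

Request:
{"method": "servo_tool", "body": {
  "moves": [
    [0, -1.7, 0, 0, 1],
    [0, -1.7, 0, 0, 1],
    [0, -1.7, 0, 0, 1],
    [0, -1.7, 0, 0, 1],
    [0, -1.7, 0, 0, 1],
    [0, -1.7, 0, 0, 1],
    [0, -1.7, 0, 0, 1],
    [0, -1.5, 0, 0, 1],
    [0, -1.2, 0, 0, 1],
    [0, -0.4, 0, 0, 1]
  ]
}}

```text
clock: 14.4
tcp_pos: [0.6171, -0.1075, 0.1118]
orientation: [0.706, 0.003, 0.708, 0.002]
wrist_force: [-6.4, 19.8, 12.9]
finger_gap: 0.0157
```

Request:
{"method": "servo_tool", "body": {
  "moves": [
    [0, -0.3, 0, 0, 1],
    [0, -0.3, 0, 0, 1],
    [0, 0, 0, 0, 1],
    [0, 0, 0, 0, 1],
    [0, 0, 0, 0, 1],
    [0, 0, 0, 0, 1],
    [0, 0, 0, 0, 1],
    [0, 0, 0, 0, 1],
    [0, 0, 0, 0, 1],
    [0, 0, 0, 0, 1]
  ]
}}

```text
clock: 15.65
tcp_pos: [0.6171, -0.1075, 0.1118]
orientation: [0.706, 0.004, 0.708, 0.006]
wrist_force: [-5.5, 28.7, 13.6]
finger_gap: 0.0155
```

```bash
python3 plan.py 0.62 -0.111 0.111 90;python3 - <<'E'
from h import *
p=optics.read_camera('scene');save(p,'s5.png',s=1.5)
E
```

```text
tcp [ 0.6171 -0.1075  0.1118] yaw 90.1 x [-0.002  0.015 -1.   ] [[0.07, -0.35, 0.29], ('turn', np.float64(0.003), 'j6', np.float64(-0.31)), ('shift if turned first', [0.07, -0.35, 0.29])] F [-5.5 28.7 13.6] gap 0.0155 t 15.65
```

View pics/s5.png

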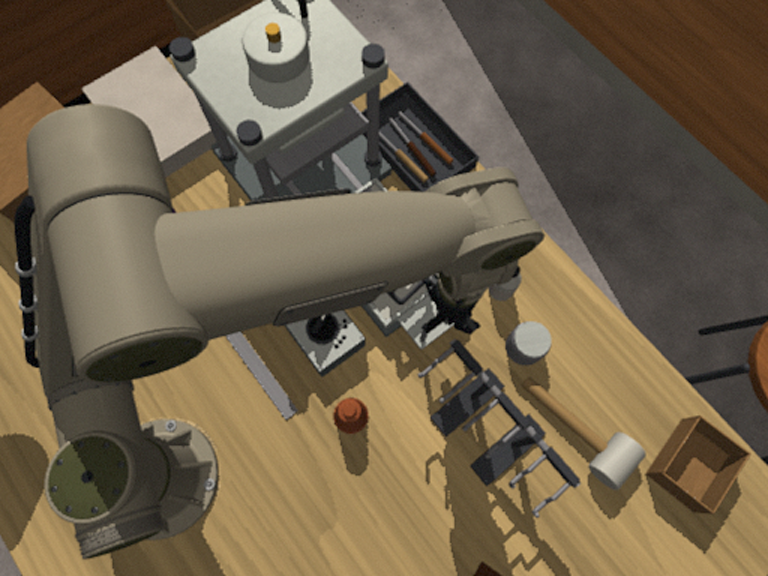

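Request:
{"method": "servo_tool", "body": {
  "moves": [
    [0, 0.4, 0, 0, 0.5],
    [0, 0, 0, 0, -0.3],
    [0, 0, 0, 0, -0.3],
    [-3, 0, 0, 0, -0.3],
    [-5, 0, 0, 0, -0.3],
    [-5, 0, 0, 0, -0.3],
    [-5, 5, 0, 0, -0.3],
    [0, 6, 0, 0, -0.3],
    [0, 6, 0, 0, -0.3],
    [0, 2, 0, 0, -0.3]
  ]
}}

```text
clock: 16.95
tcp_pos: [0.6196, 0.0743, 0.2848]
orientation: [0.707, 0.0, 0.707, -0.0]
wrist_force: [0.6, 0.0, 0.6]
finger_gap: 0.0553
```

```bash
python3 plan.py 0.62 0.08 0.3 90;python3 - <<'E'
from h import *
W=optics.read_camera('wrist');S=optics.read_camera('scene');D=optics.read_camera('side')
save(W,'w6.png',s=1.5);save(D,'d6.png',(180,100,340,220),5)
for n,p,z in(("w",W,.15),):
  for w in("die_oblong_bridge","die_oval_bridge","die_flap_bridge","board_centre","carriage_handle"):
    zz={"board_centre":.05,"carriage_handle":.13}.get(w,.15)
    print(n,w,[(np.round(r["location"],1).tolist(),round(r["conf"],2),np.round(atz(p,r["location"],zz),4)) for r in models.pinpoint(w,p)][:5])
E
```

```text
tcp [0.6196 0.0743 0.2848] yaw 90.0 x [ 0.001 -0.    -1.   ] [[-1.52, 0.56, 0.04], ('turn', np.float64(-0.0), 'j6', np.float64(-0.01)), ('shift if turned first', [-1.52, 0.56, 0.04])] F [0.6 0.  0.6] gap 0.0553 t 16.95
w die_oblong_bridge [([215.9, 340.2], 0.95, array([0.7696, 0.0394, 0.15  ])), ([176.5, 190.7], 0.71, array([0.6208, 0.0109, 0.15  ]))]
w die_oval_bridge [([378.6, 175.3], 0.64, array([0.6078, 0.1792, 0.15  ]))]
w die_flap_bridge [([274.8, 167.3], 0.84, array([0.601 , 0.0931, 0.15  ]))]
w board_centre [([272.6, 168.2], 0.97, array([0.6211, 0.0977, 0.05  ]))]
w carriage_handle [([49.9, 182.0], 0.76, array([ 0.6178, -0.1061,  0.13  ]))]
```

View pics/w6.png

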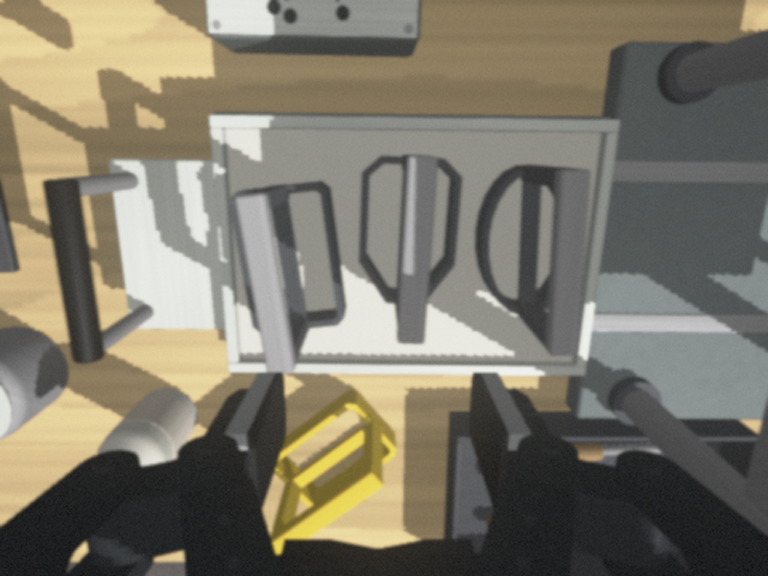

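View pics/d6.png

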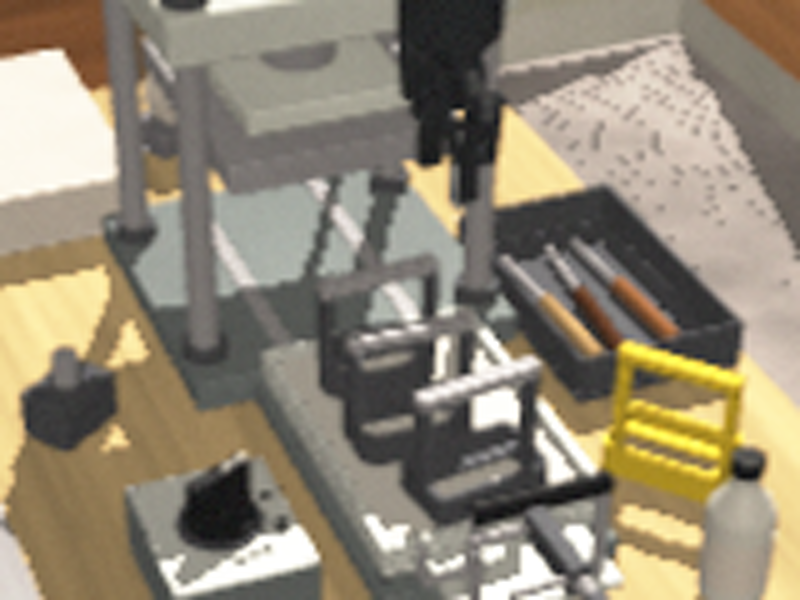

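```bash
python3 - <<'E'
from h import *
W=optics.read_camera('wrist')
save(W,'w7.png',(140,90,410,260),2.96)
E
python3 m.py carriage_handle hook1 board_centre die_oblong_bridge
```

```text
carriage_handle [ 0.615  -0.1112  0.135 ] [0.6 0.4] 0.87 0.79 [298. 210.] [287. 199.]
hook1 [ 0.5625 -0.3325  0.0068] [5.3 4.8] 0.84 0.88 [322. 290.] [305. 270.]
hook1 [ 0.4767 -0.3066  0.2505] [10.1  8.1] 0.84 0.79 [322. 290.] [268. 220.]
hook1 [ 0.4482 -0.2974  0.4312] [9.2 6.6] 0.84 0.69 [322. 290.] [260. 169.]
hook1 [ 0.519  -0.3184  0.1474] [0.5 0.4] 0.84 0.62 [322. 290.] [288. 242.]
hook1 [ 0.5075 -0.1949  0.1418] [1.6 1.3] 0.68 0.79 [289. 255.] [268. 220.]
hook1 [ 0.4694 -0.2086  0.364 ] [0.7 0.5] 0.68 0.69 [289. 255.] [260. 169.]
hook1 [ 0.5575 -0.1967  0.0171] [7.9 6.8] 0.68 0.62 [289. 255.] [288. 242.]
hook1 [ 0.5135 -0.4399  0.1441] [0.4 0.4] 0.63 0.88 [352. 330.] [305. 270.]
hook1 [ 0.4796 -0.4163  0.2559] [6.3 5.2] 0.63 0.62 [352. 330.] [288. 242.]
board_centre [0.621 0.103 0.055] [0.7 0.5] 0.87 0.63 [252. 165.] [265. 183.]
die_oblong_bridge [0.8077 0.0159 0.1088] [0.9 0.7] 0.75 0.86 [317. 144.] [317. 174.]
die_oblong_bridge [0.6238 0.0048 0.1558] [1.3 1. ] 0.74 0.74 [274. 176.] [277. 176.]
die_oblong_bridge [ 0.8948  0.2072 -0.6769] [6.5 6.2] 0.74 0.63 [274. 176.] [307. 268.]
die_oblong_bridge [ 0.5721 -0.1239  0.258 ] [2.7 2. ] 0.46 0.74 [297. 209.] [277. 176.]
die_oblong_bridge [ 0.7621 -0.0408 -0.3623] [2.5 2.4] 0.46 0.63 [297. 209.] [307. 268.]
```

View pics/w7.png

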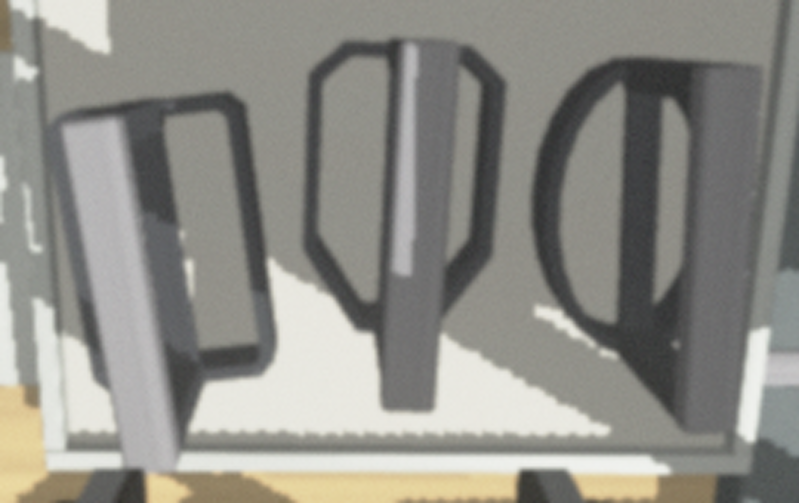

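Run:
```python
from h import *
W=optics.read_camera('wrist')
f=lambda q:(140+q[0]/2.96-.3,90+q[1]/2.96-.3)
Q={"obl":[(62,122),(122,118),(180,468),(126,468)],"flap":[(390,40),(460,44),(434,410),(382,408)],"oval":[(694,65),(762,66),(740,432),(686,430)]}
for n,q in Q.items():
    c=np.array([atz(W,f(x),.156) for x in q])[:,:2]
    a=(c[0]+c[1])/2;b=(c[2]+c[3])/2
    print(n,np.round(c,4).tolist(),"ctr",np.round((a+b)/2,4),"len",np.linalg.norm(b-a),"w",np.linalg.norm(c[1]-c[0]),np.linalg.norm(c[3]-c[2]),"yaw",np.degrees(np.arctan2(*(b-a)[::-1])))
print(W["extrinsics"])
```

```text
obl [[0.5706, 0.0011], [0.5697, 0.017], [0.6698, 0.0276], [0.6698, 0.0119]] ctr [0.62   0.0144] len 0.10022686770775233 w 0.015903263756286923 0.015727343284751158 yaw 6.150849023185812
flap [[0.5502, 0.0873], [0.5512, 0.1054], [0.6521, 0.1012], [0.6514, 0.0863]] ctr [0.6012 0.095 ] len 0.10108418042371302 w 0.018114142706282726 0.01491370285807149 yaw -1.464142463718779
oval [[0.5567, 0.1663], [0.557, 0.184], [0.6592, 0.1896], [0.6586, 0.174]] ctr [0.6079 0.1785] len 0.10224060782249446 w 0.017698705240253746 0.01565378290889219 yaw 3.7240213315228514
[[ 3.73621675e-03  9.99992289e-01  1.20932419e-03 -7.42619213e-02]
 [-9.59520866e-01  3.92556621e-03 -2.81610189e-01  6.45751137e-01]
 [-2.81612765e-01 -1.08215090e-04  9.59528134e-01 -2.54088012e-01]
 [ 0.00000000e+00  0.00000000e+00  0.00000000e+00  1.00000000e+00]]
```

Request:
{"method": "servo_tool", "body": {
  "moves": [
    [0, -5.6, -1.6, 0, -0.3],
    [0, -5.6, -1.6, 0, -0.3],
    [0, -5.6, -1.6, 0, -0.3],
    [0, -5.6, -1.6, 0, -0.3],
    [0, -5.6, -1.6, 0, -0.3],
    [0, -5.6, -1.6, 0, -0.3],
    [0, -5.6, -1.6, 0, -0.3],
    [0, 0, 0, 0, -0.3],
    [0, 0, 0, 0, -0.3],
    [0, 0, 0, 0, -0.3]
  ],
  "grip_force": 100
}}

```text
clock: 19.2
tcp_pos: [0.507, -0.3182, 0.2846]
orientation: [0.707, 0.0, 0.707, -0.0]
wrist_force: [0.5, 0.7, 0.6]
finger_gap: 0.0556
```

```bash
python3 plan.py 0.62 0.0135 0.2 96;python3 - <<'E'
from h import *
W=optics.read_camera('wrist')
save(W,'w8.png',s=1.5)
for w,z in(("hook1",.151),("carriage_handle",.13)):
    print(w,[(np.round(r["location"],1).tolist(),round(r["conf"],2),np.round(atz(W,r["location"],z),4)) for r in models.pinpoint(w,W)][:5])
E
```

```text
tcp [ 0.507  -0.3182  0.2846] yaw 89.9 x [ 0.  0. -1.] [[8.47, 33.18, 11.27], ('turn', np.float64(-0.106), 'j6', np.float64(-0.69)), ('shift if turned first', [8.47, 31.81, 14.71])] F [0.5 0.7 0.6] gap 0.0556 t 19.2
hook1 []
carriage_handle [([465.1, 288.5], 0.95, array([ 0.6132, -0.1089,  0.13  ]))]
```

View pics/w8.png

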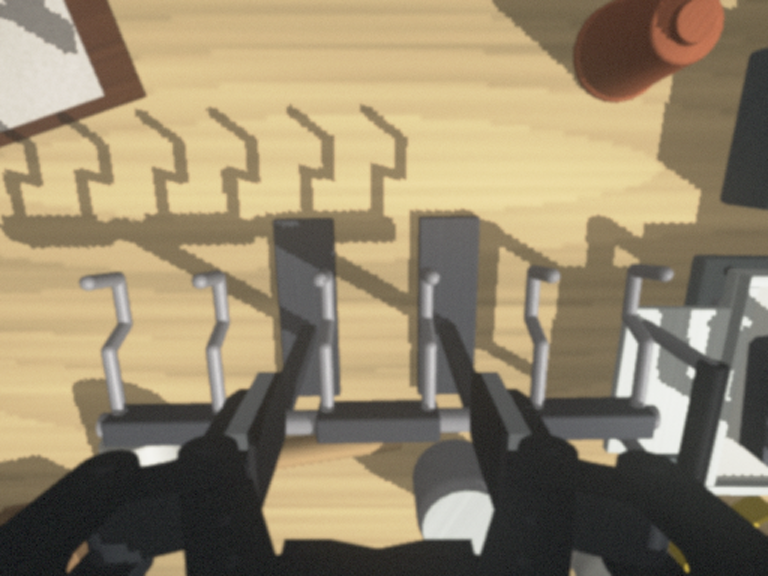

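Run:
```python
from h import *
W=optics.read_camera('wrist')
g=lambda x,y:(x/1.5-.17,y/1.5-.17)
s=[(124,300),(221,300),(326,300),(429,300),(535,300),(636,298)]
P=np.array([atz(W,g(*q),.145)[:2] for q in s]);print(np.round(P,4).tolist());print((P[::2]+P[1::2])/2)
t=[(88,283),(202,282),(322,277),(430,277),(551,275),(665,273)]
P=np.array([atz(W,g(*q),.175)[:2] for q in t]);print("tips",np.round(P,4).tolist())
for n,q,z in(("seatfront",(122,280),.145),("seatback",(126,322),.145),("up",(110,350),.165),("up2",(110,350),.175),("railfront top",(328,402),.175),("rail back",(340,440),.16)): print(n,atz(W,g(*q),z))
```

```text
[[0.5174, -0.4642], [0.5175, -0.4085], [0.5176, -0.3483], [0.5177, -0.2892], [0.5179, -0.2283], [0.5168, -0.1704]]
[[ 0.51742416 -0.43635477]
 [ 0.51767203 -0.31872242]
 [ 0.51732595 -0.19934404]]
tips [[0.4996, -0.4656], [0.4992, -0.4078], [0.4967, -0.3468], [0.4969, -0.2922], [0.4959, -0.231], [0.495, -0.1735]]
seatfront [ 0.50554992 -0.46362979  0.145     ]
seatback [ 0.53068082 -0.46489944  0.145     ]
up [ 0.54010774 -0.46556114  0.165     ]
up2 [ 0.53610886 -0.45994082  0.175     ]
railfront top [ 0.56674194 -0.34581074  0.175     ]
rail back [ 0.5994406  -0.34105132  0.16      ]
```

Request:
{"method": "servo_tool", "body": {
  "moves": [
    [0, 0, 0, -0.106, -0.3],
    [0, 5.3, 2.45, 0, -0.3],
    [0, 5.3, 2.45, 0, -0.3],
    [0, 5.3, 2.45, 0, -0.3],
    [0, 5.3, 2.45, 0, -0.3],
    [0, 5.3, 2.45, 0, -0.3],
    [0, 5.3, 2.45, 0, -0.3],
    [3, 0, 0, 0, -0.3],
    [0, 0, 0, 0, -0.3],
    [0, 0, 0, 0, -0.3]
  ],
  "grip_force": 100
}}

```text
clock: 20.65
tcp_pos: [0.6199, 0.0118, 0.2553]
orientation: [0.706, -0.036, 0.706, 0.036]
wrist_force: [-0.1, 0.4, -0.3]
finger_gap: 0.0554
```

```bash
python3 plan.py 0.62 0.0135 0.131 96;python3 - <<'E'
from h import *
W=optics.read_camera('wrist')
save(W,'w9.png',s=1.5)
E
```

```text
tcp [0.6199 0.0118 0.2553] yaw 95.9 x [ 0. -0. -1.] [[12.43, 0.17, 0.02], ('turn', np.float64(-0.002), 'j6', np.float64(-0.21)), ('shift if turned first', [12.43, 0.17, 0.03])] F [-0.1  0.4 -0.3] gap 0.0554 t 20.65
```

View pics/w9.png

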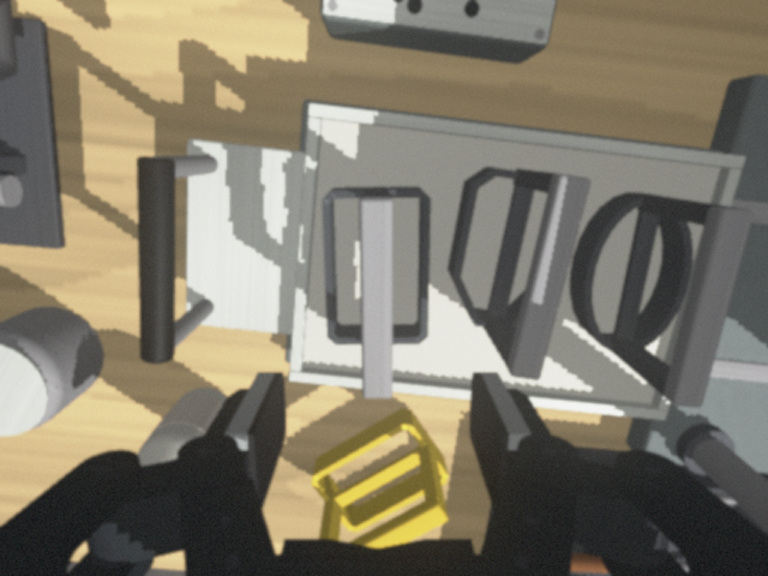

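Request:
{"method": "servo_tool", "body": {
  "moves": [
    [4, 0.1, 0, 0, -0.3],
    [4, 0, 0, 0, -0.3],
    [3, 0, 0, 0, -0.3],
    [1.4, 0, 0, 0, -0.3],
    [0, 0, 0, 0, 0.2],
    [0, 0, 0, 0, 1],
    [0, 0, 0, 0, 1],
    [0, 0, 0, 0, 1],
    [-2, 0, 0, 0, 1],
    [-2, 0, 0, 0, 1]
  ],
  "grip_force": 100
}}

```text
clock: 21.95
tcp_pos: [0.619, 0.0133, 0.1699]
orientation: [0.705, -0.036, 0.707, 0.037]
wrist_force: [0.4, -0.2, -3.1]
finger_gap: 0.0144
```

```bash
python3 plan.py 0.405 -0.437 0.26 0;python3 - <<'E'
from h import *
W=optics.read_camera('wrist')
save(W,'w10.png',s=1.5)
E
```

```text
tcp [0.619  0.0133 0.1699] yaw 95.9 x [-0.003  0.001 -1.   ] [[-8.99, -42.57, -25.96], ('turn', np.float64(-1.467), 'j6', np.float64(-0.21)), ('shift if turned first', [-8.99, 21.42, -45.02])] F [ 0.4 -0.2 -3.1] gap 0.0144 t 21.95
```

View pics/w10.png

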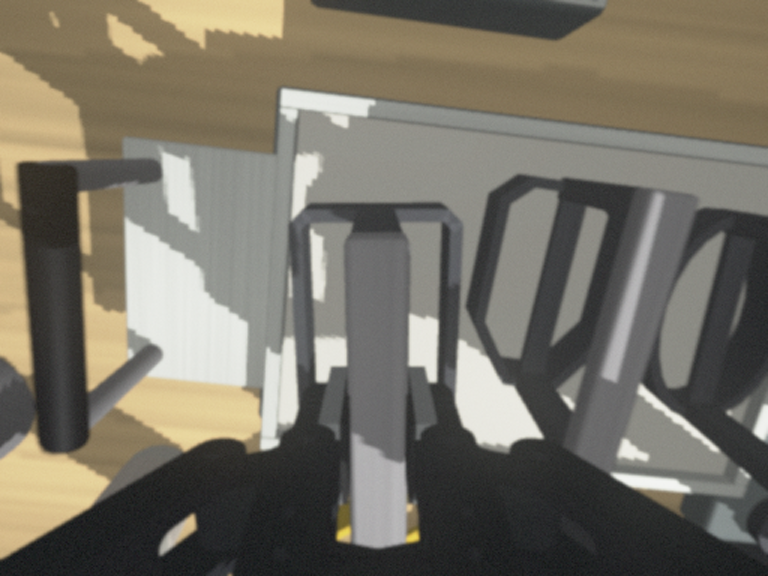

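Request:
{"method": "servo_tool", "body": {
  "moves": [
    [-4.5, 0, 0, 0, 1],
    [-4.5, 0, 0, 0.1, 1],
    [0, 0, 0, 0.187, 1],
    [0, 0, 0, 0.187, 1],
    [0, 0, 0, 0.187, 1],
    [0, 0, 0, 0.187, 1],
    [0, 0, 0, 0.187, 1],
    [0, 0, 0, 0.187, 1],
    [0, 0, 0, 0.187, 1],
    [0, 0, 0, 0.187, 1]
  ]
}}

```text
clock: 23.25
tcp_pos: [0.6194, 0.0132, 0.2592]
orientation: [0.517, 0.481, 0.518, -0.482]
wrist_force: [-0.0, -0.6, -3.7]
finger_gap: 0.014
```

```bash
python3 plan.py 0.405 -0.437 0.26 0
```

```text
tcp [0.6194 0.0132 0.2592] yaw 4.1 x [-0.002  0.001 -1.   ] [[-0.07, -24.63, 43.36], ('turn', np.float64(0.072), 'j6', np.float64(1.39)), ('shift if turned first', [-0.07, -21.44, 45.02])] F [-0.  -0.6 -3.7] gap 0.014 t 23.25
```

Request:
{"method": "servo_tool", "body": {
  "moves": [
    [-3, 0, 0, 0.072, 1],
    [0, -2.4, 5, 0, 1],
    [0, -2.4, 5, 0, 1],
    [0, -2.4, 5, 0, 1],
    [0, -2.4, 5, 0, 1],
    [0, -2.4, 5, 0, 1],
    [0, -2.4, 5, 0, 1],
    [0, -2.4, 5, 0, 1],
    [0, -2.4, 5, 0, 1],
    [0, -2.2, 5, 0, 1]
  ]
}}

```text
clock: 24.5
tcp_pos: [0.4076, -0.4394, 0.2894]
orientation: [0.501, 0.499, 0.502, -0.498]
wrist_force: [1.1, -0.4, -5.0]
finger_gap: 0.014
```

```bash
python3 plan.py 0.405 -0.437 0.17 0;python3 - <<'E'
from h import *
W=optics.read_camera('wrist')
save(W,'w11.png',s=1)
p=optics.read_camera('side')
save(p,'d11.png',(230,170,380,300),5)
E
```

```text
tcp [ 0.4076 -0.4394  0.2894] yaw 0.4 x [-0.     0.001 -1.   ] [[11.94, -0.25, -0.22], ('turn', np.float64(0.006), 'j6', np.float64(0.61)), ('shift if turned first', [11.94, -0.25, -0.22])] F [ 1.1 -0.4 -5. ] gap 0.014 t 24.5
```

View pics/w11.png

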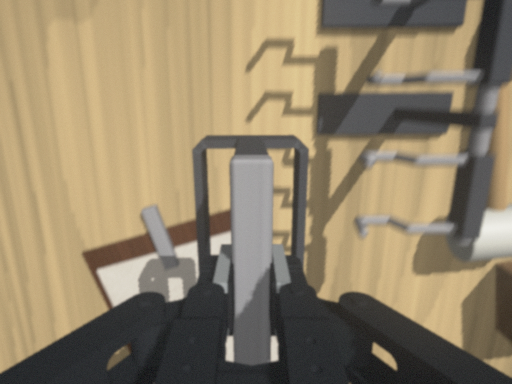

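View pics/d11.png

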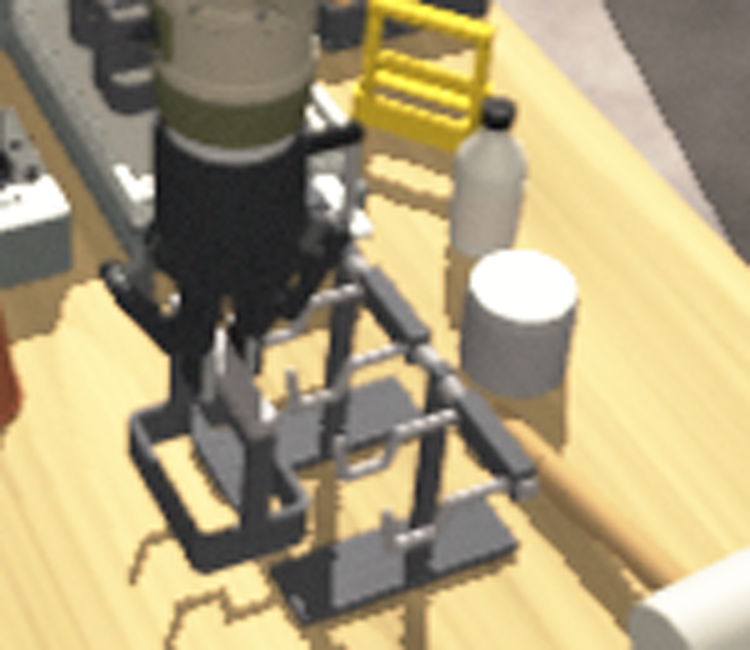

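Request:
{"method": "servo_tool", "body": {
  "moves": [
    [4, -0.2, -0.2, 0.006, 1],
    [4, 0, 0, 0, 1],
    [3.8, 0, 0, 0, 1],
    [0, 0, 0, 0, 1],
    [0, 1.8, 0, 0, 1],
    [0, 2, 0, 0, 1],
    [0, 2, 0, 0, 1],
    [0, 2, 0, 0, 1],
    [0, 1.7, 0, 0, 1],
    [0, 0, 0, 0, 1]
  ]
}}

```text
clock: 25.85
tcp_pos: [0.5045, -0.4367, 0.1744]
orientation: [0.502, 0.5, 0.499, -0.499]
wrist_force: [-1.2, 0.3, -3.5]
finger_gap: 0.0144
```

```bash
python3 plan.py 0.517 -0.437 0.132 0;python3 - <<'E'
from h import *
W=optics.read_camera('wrist')
save(W,'w12.png',s=1.5)
p=optics.read_camera('side')
save(p,'d12.png',(230,170,380,300),5)
E
```

```text
tcp [ 0.5045 -0.4367  0.1744] yaw 0.1 x [ 0.003 -0.003 -1.   ] [[4.24, 1.24, 0.02], ('turn', np.float64(0.002), 'j6', np.float64(0.73)), ('shift if turned first', [4.24, 1.24, 0.02])] F [-1.2  0.3 -3.5] gap 0.0144 t 25.85
```

View pics/w12.png

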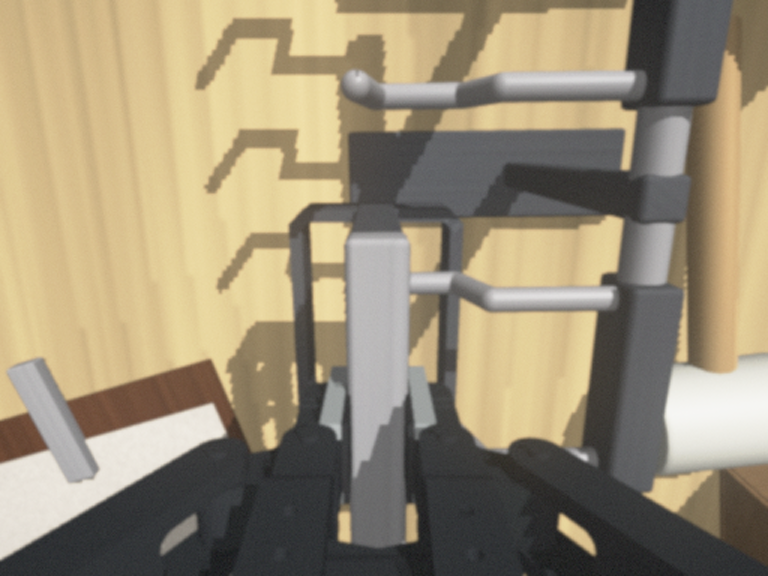

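View pics/d12.png

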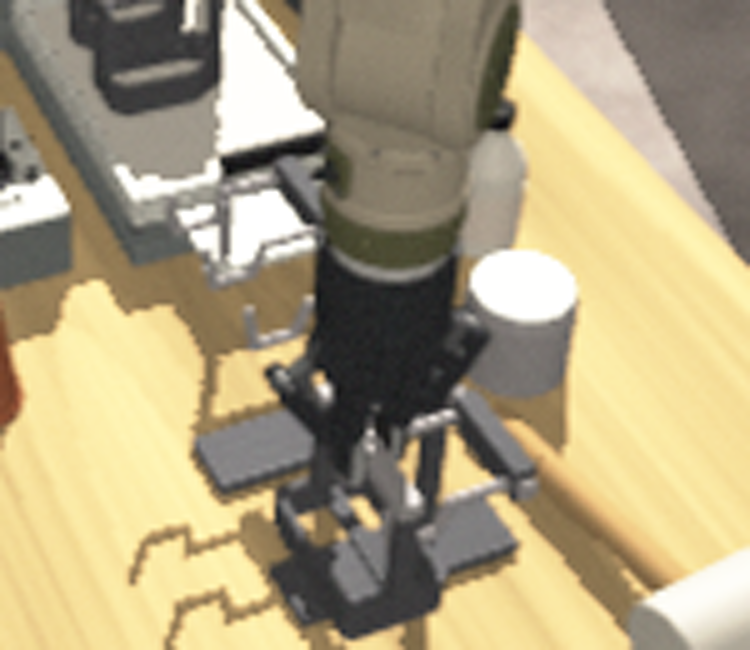

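Request:
{"method": "servo_tool", "body": {
  "moves": [
    [0, 0.7, 0, 0, 1],
    [0, 0.5, 0, 0, 1],
    [0, 0, 0, 0, 1],
    [1, 0, 0, 0, 1],
    [1, 0, 0, 0, 1],
    [1, 0, 0, 0, 1],
    [0.6, 0, 0, 0, 1],
    [0.4, 0, 0, 0, 1],
    [0, 0, 0, 0, 1],
    [0, 0, 0, 0, 1]
  ]
}}

```text
clock: 27.2
tcp_pos: [0.5159, -0.437, 0.1338]
orientation: [0.502, 0.5, 0.498, -0.499]
wrist_force: [6.3, -0.2, 1.5]
finger_gap: 0.0144
```

```bash
python3 plan.py 0.517 -0.437 0.132 0;python3 - <<'E'
from h import *
W=optics.read_camera('wrist')
save(W,'w13.png',s=1.5)
p=optics.read_camera('side')
save(p,'d13.png',(230,170,380,300),5)
E
```

```text
tcp [ 0.5159 -0.437   0.1338] yaw 0.1 x [ 0.005 -0.002 -1.   ] [[0.18, 0.11, -0.0], ('turn', np.float64(0.001), 'j6', np.float64(0.75)), ('shift if turned first', [0.18, 0.11, -0.0])] F [ 6.3 -0.2  1.5] gap 0.0144 t 27.2
```

View pics/w13.png

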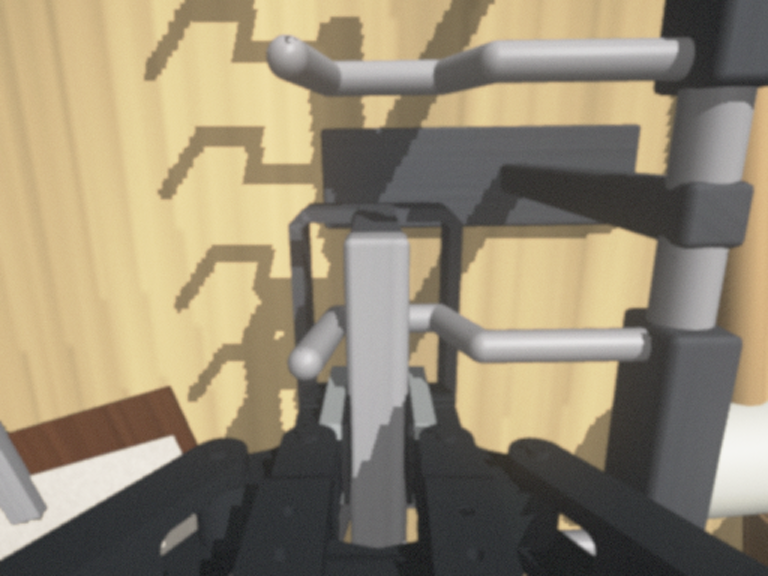

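View pics/d13.png

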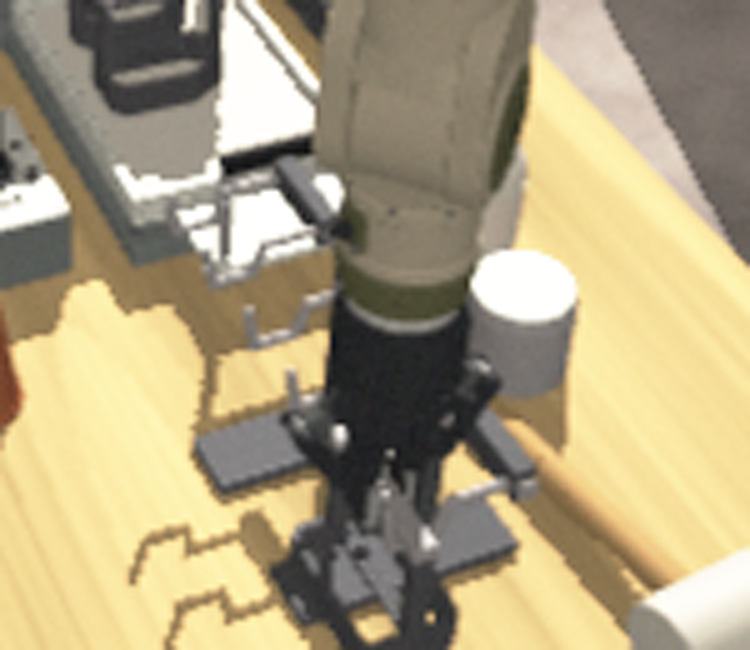

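Request:
{"method": "servo_tool", "body": {
  "moves": [
    [0, 0, 0, 0, 0.4],
    [0, 0, 0, 0, 0],
    [0, 0, 0, 0, -0.3],
    [0, 0, 0, 0, -0.3],
    [-2, 0, 0, 0, -0.3],
    [-4, 0, 0, 0, -0.3],
    [-5, 0, 0, 0, -0.3],
    [-4, 0, 0, 0, -0.3],
    [0, 0, -5, 0, -0.3],
    [0, 0, -5, 0, -0.3]
  ]
}}

```text
clock: 28.55
tcp_pos: [0.5137, -0.3362, 0.2829]
orientation: [0.5, 0.501, 0.499, -0.5]
wrist_force: [0.1, 0.9, 0.4]
finger_gap: 0.0556
```

```bash
python3 plan.py 0.601 0.094 0.284 89;python3 - <<'E'
from h import *
W=optics.read_camera('wrist')
save(W,'w14.png',s=1)
p=optics.read_camera('side')
save(p,'d14.png',(230,170,380,300),5)
print([(np.round(r["location"],1).tolist(),round(r["conf"],2),np.round(atz(W,r["location"],.151),4)) for r in models.pinpoint("die_oblong_bridge",W)])
E
```

```text
tcp [ 0.5137 -0.3362  0.2829] yaw -0.1 x [ 0.001 -0.001 -1.   ] [[-0.13, 8.66, -43.03], ('turn', np.float64(-1.555), 'j6', np.float64(0.86)), ('shift if turned first', [-0.13, 43.16, 7.98])] F [0.1 0.9 0.4] gap 0.0556 t 28.55
[([255.2, 293.2], 0.83, array([ 0.5172, -0.4332,  0.151 ]))]
```

View pics/w14.png

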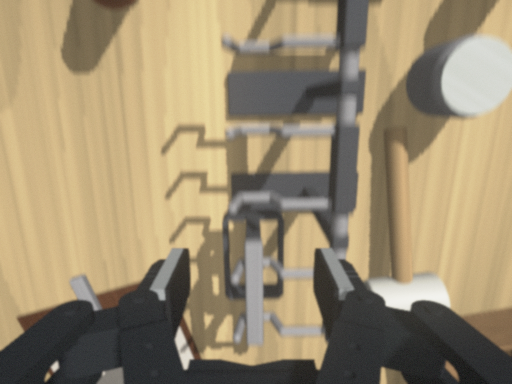

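View pics/d14.png

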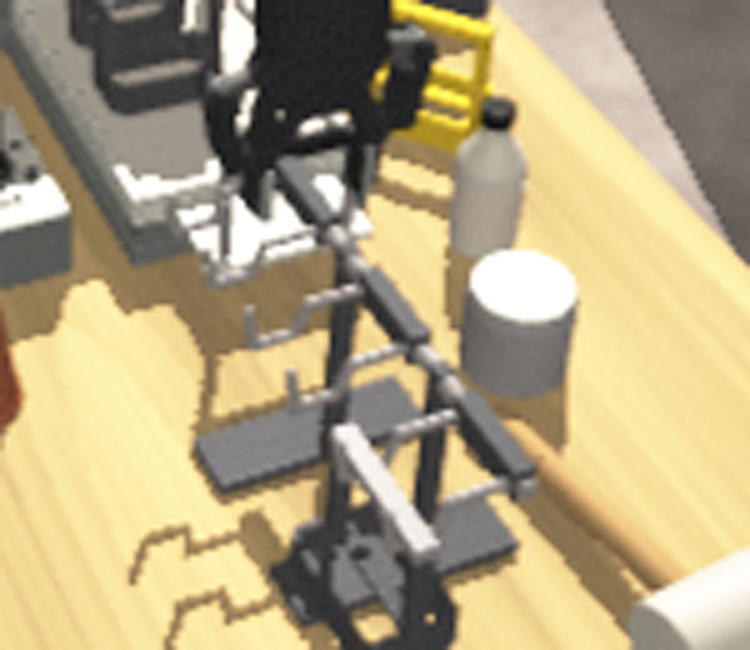

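Request:
{"method": "servo_tool", "body": {
  "moves": [
    [0, 0, 0, -0.187, -0.3],
    [0, 0, 0, -0.187, -0.3],
    [0, 0, 0, -0.187, -0.3],
    [0, 0, 0, -0.187, -0.3],
    [0, 0, 0, -0.187, -0.3],
    [0, 0, 0, -0.187, -0.3],
    [0, 0, 0, -0.187, -0.3],
    [0, 0, 0, -0.187, -0.3],
    [0, 0, 0, -0.059, -0.3],
    [0, 0, 0, 0, -0.3]
  ]
}}

```text
clock: 29.95
tcp_pos: [0.5135, -0.3375, 0.2822]
orientation: [0.707, 0.006, 0.707, -0.006]
wrist_force: [0.4, -0.3, -0.3]
finger_gap: 0.0554
```

Request:
{"method": "servo_tool", "body": {
  "moves": [
    [0, 5.4, 1, 0, -0.3],
    [0, 5.4, 1, 0, -0.3],
    [0, 5.4, 1, 0, -0.3],
    [0, 5.4, 1, 0, -0.3],
    [0, 5.4, 1, 0, -0.3],
    [0, 5.4, 1, 0, -0.3],
    [0, 5.4, 1, 0, -0.3],
    [2, 5.4, 1, 0, -0.3],
    [0, 0, 0, 0, -0.3],
    [0, 0, 0, 0, -0.3]
  ]
}}

```text
clock: 31.2
tcp_pos: [0.6005, 0.094, 0.2623]
orientation: [0.707, 0.006, 0.707, -0.006]
wrist_force: [0.5, 0.1, 0.3]
finger_gap: 0.0553
```

```bash
python3 plan.py 0.601 0.094 0.131 89;python3 - <<'E'
from h import *
W=optics.read_camera('wrist')
save(W,'w15.png',s=1.5)
print([(np.round(r["location"],1).tolist(),round(r["conf"],2),np.round(atz(W,r["location"],.15),4)) for r in models.pinpoint("die_flap_bridge",W)])
print([(np.round(r["location"],1).tolist(),round(r["conf"],2),np.round(atz(W,r["location"],.15),4)) for r in models.pinpoint("die_oval_bridge",W)])
E
```

```text
tcp [0.6005 0.094  0.2623] yaw 89.1 x [-0. -0. -1.] [[13.13, 0.01, 0.06], ('turn', np.float64(0.001), 'j6', np.float64(0.04)), ('shift if turned first', [13.13, 0.01, 0.06])] F [0.5 0.1 0.3] gap 0.0553 t 31.2
[([252.6, 200.2], 0.67, array([0.6033, 0.0942, 0.15  ]))]
[([358.7, 200.4], 0.89, array([0.6049, 0.1767, 0.15  ])), ([253.9, 197.4], 0.33, array([0.6011, 0.0953, 0.15  ]))]
```

View pics/w15.png

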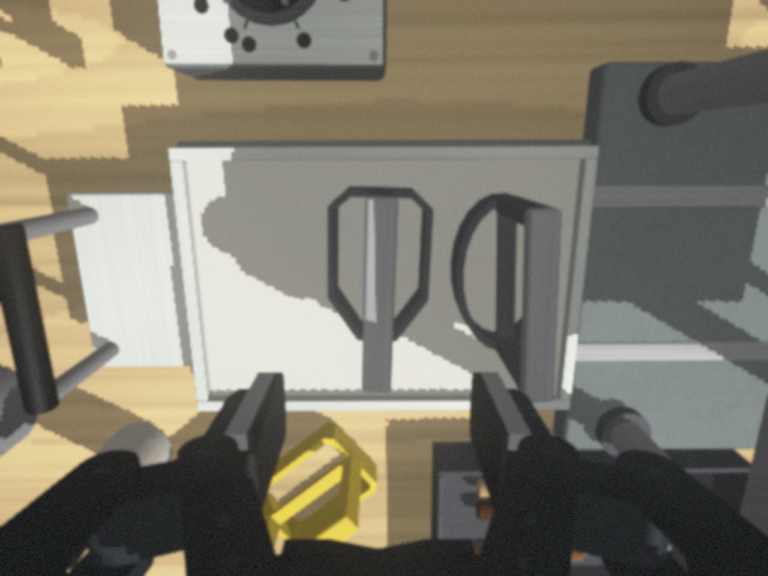

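Request:
{"method": "servo_tool", "body": {
  "moves": [
    [4, 0, 0.1, 0, -0.3],
    [4, 0, 0, 0, -0.3],
    [3.5, 0, 0, 0, -0.3],
    [1.6, 0, 0, 0, -0.3],
    [0, 0, 0, 0, 0.2],
    [0, 0, 0, 0, 1],
    [0, 0, 0, 0, 1],
    [0, 0, 0, 0, 1],
    [-2, 0, 0, 0, 1],
    [-2, 0, 0, 0, 1]
  ],
  "grip_force": 100
}}

```text
clock: 32.6
tcp_pos: [0.6004, 0.0944, 0.1709]
orientation: [0.706, 0.006, 0.708, -0.006]
wrist_force: [1.0, 1.1, -4.2]
finger_gap: 0.0143
```

Request:
{"method": "servo_tool", "body": {
  "moves": [
    [-4.5, 0, 0, 0, 1],
    [-4.5, 0, 0, 0.1, 1],
    [-3, 0, 0, 0.187, 1],
    [0, 0, 0, 0.187, 1],
    [0, 0, 0, 0.187, 1],
    [0, 0, 0, 0.187, 1],
    [0, 0, 0, 0.187, 1],
    [0, 0, 0, 0.187, 1],
    [0, 0, 0, 0.187, 1],
    [0, 0, 0, 0.16, 1]
  ]
}}

```text
clock: 33.85
tcp_pos: [0.6007, 0.0945, 0.2905]
orientation: [-0.495, -0.504, -0.496, 0.505]
wrist_force: [-0.0, -0.3, -4.2]
finger_gap: 0.0137
```

```bash
python3 plan.py 0.405 -0.319 0.29 0;python3 - <<'E'
from h import *
W=optics.read_camera('wrist')
save(W,'w16.png',s=1)
E
```

```text
tcp [0.6007 0.0945 0.2905] yaw -1.1 x [-0.002  0.    -1.   ] [[0.09, -18.78, 41.72], ('turn', np.float64(-0.019), 'j6', np.float64(1.61)), ('shift if turned first', [0.09, -19.57, 41.35])] F [-0.  -0.3 -4.2] gap 0.0137 t 33.85
```

View pics/w16.png

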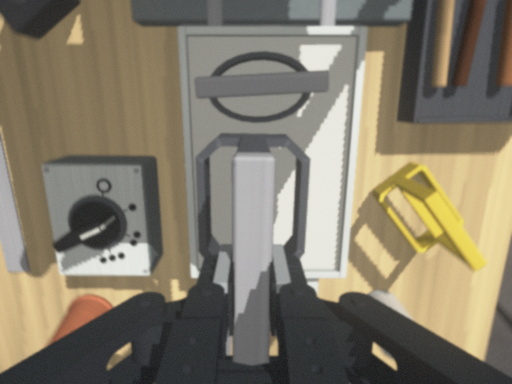

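Request:
{"method": "servo_tool", "body": {
  "moves": [
    [0, 0, 0, -0.019, 1],
    [0, -2.2, 4.6, 0, 1],
    [0, -2.2, 4.6, 0, 1],
    [0, -2.2, 4.6, 0, 1],
    [0, -2.2, 4.6, 0, 1],
    [0, -2.2, 4.6, 0, 1],
    [0, -2.2, 4.6, 0, 1],
    [0, -2.2, 4.6, 0, 1],
    [0, -2.2, 4.6, 0, 1],
    [0, -2, 4.6, 0, 1]
  ]
}}

```text
clock: 35.15
tcp_pos: [0.4064, -0.3219, 0.2914]
orientation: [0.502, 0.498, 0.502, -0.498]
wrist_force: [2.0, 0.1, -4.5]
finger_gap: 0.0138
```

```bash
python3 plan.py 0.405 -0.319 0.171 0
```

```text
tcp [ 0.4064 -0.3219  0.2914] yaw 0.5 x [ 0.  0. -1.] [[12.04, -0.14, -0.28], ('turn', np.float64(0.009), 'j6', np.float64(0.74)), ('shift if turned first', [12.04, -0.14, -0.28])] F [ 2.   0.1 -4.5] gap 0.0138 t 35.15
```

Request:
{"method": "servo_tool", "body": {
  "moves": [
    [4, 0, -0.3, 0.009, 1],
    [4, 0, 0, 0, 1],
    [4.2, 0, 0, 0, 1],
    [0, 0, 0, 0, 1],
    [0, 1.9, 0, 0, 1],
    [0, 2, 0, 0, 1],
    [0, 2, 0, 0, 1],
    [0, 2, 0, 0, 1],
    [0, 1.7, 0, 0, 1],
    [0, 0, 0, 0, 1]
  ]
}}

```text
clock: 36.4
tcp_pos: [0.5065, -0.3188, 0.1716]
orientation: [0.501, 0.501, 0.498, -0.5]
wrist_force: [-0.8, -0.3, -3.5]
finger_gap: 0.014
```

```bash
python3 plan.py 0.517 -0.319 0.132 0;python3 - <<'E'
from h import *
W=optics.read_camera('wrist')
save(W,'w17.png',s=1.5)
E
```

```text
tcp [ 0.5065 -0.3188  0.1716] yaw -0.1 x [ 0.004 -0.003 -1.   ] [[3.96, 1.03, 0.01], ('turn', np.float64(-0.001), 'j6', np.float64(0.88)), ('shift if turned first', [3.96, 1.03, 0.01])] F [-0.8 -0.3 -3.5] gap 0.014 t 36.4
```

View pics/w17.png

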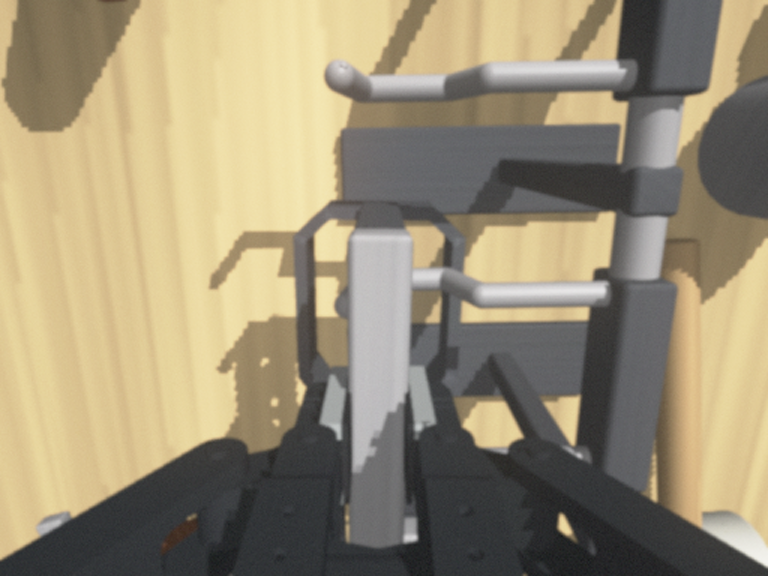

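Prong is inside the window; forward 1 cm and lower.

Request:
{"method": "servo_tool", "body": {
  "moves": [
    [0, 0.6, 0, 0, 1],
    [0, 0.4, 0, 0, 1],
    [0, 0, 0, 0, 1],
    [1, 0, 0, 0, 1],
    [1, 0, 0, 0, 1],
    [1, 0, 0, 0, 1],
    [0.6, 0, 0, 0, 1],
    [0.3, 0, 0, 0, 1],
    [0, 0, 0, 0, 1],
    [0, 0, 0, 0, 1]
  ]
}}

```text
clock: 37.7
tcp_pos: [0.5148, -0.3185, 0.1347]
orientation: [0.501, 0.501, 0.497, -0.5]
wrist_force: [-1.4, 5.0, 18.1]
finger_gap: 0.0137
```

```bash
python3 plan.py 0.517 -0.319 0.132 0;python3 - <<'E'
from h import *
W=optics.read_camera('wrist')
save(W,'w18.png',s=1)
E
```

```text
tcp [ 0.5148 -0.3185  0.1347] yaw -0.2 x [ 0.005 -0.003 -1.   ] [[0.27, 0.22, 0.05], ('turn', np.float64(-0.003), 'j6', np.float64(0.89)), ('shift if turned first', [0.27, 0.22, 0.05])] F [-1.4  5.  18.1] gap 0.0137 t 37.7
```

View pics/w18.png

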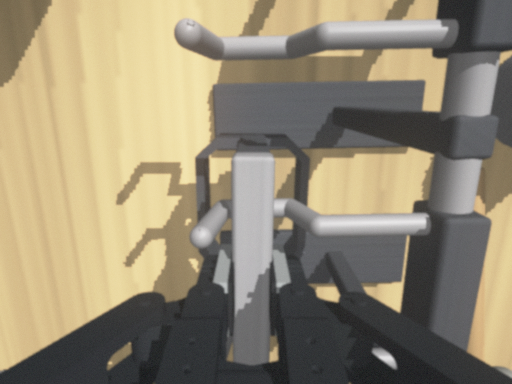

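Seated (contact force up). Release, lift, step toward the board.

Request:
{"method": "servo_tool", "body": {
  "moves": [
    [0, 0, 0, 0, 0.4],
    [0, 0, 0, 0, 0],
    [0, 0, 0, 0, -0.3],
    [0, 0, 0, 0, -0.3],
    [-2, 0, 0, 0, -0.3],
    [-4, 0, 0, 0, -0.3],
    [-5, 0, 0, 0, -0.3],
    [-4, 0, 0, 0, -0.3],
    [0, 0, -5, 0, -0.3],
    [0, 0, -5, 0, -0.3]
  ]
}}

```text
clock: 39.0
tcp_pos: [0.514, -0.2177, 0.2807]
orientation: [0.499, 0.502, 0.498, -0.501]
wrist_force: [0.1, 1.2, 0.4]
finger_gap: 0.0556
```

```bash
python3 plan.py 0.607 0.178 0.264 93;python3 - <<'E'
from h import *
W=optics.read_camera('wrist')
save(W,'w19.png',s=1)
p=optics.read_camera('side')
save(p,'d19.png',(230,170,380,300),5)
print([(np.round(r["location"],1).tolist(),round(r["conf"],2),np.round(atz(W,r["location"],.151),4)) for r in models.pinpoint("die_flap_bridge",W)])
E
```

```text
tcp [ 0.514  -0.2177  0.2807] yaw -0.3 x [ 0.001 -0.    -1.   ] [[1.67, 9.07, -39.63], ('turn', np.float64(1.513), 'j6', np.float64(1.03)), ('shift if turned first', [1.67, -39.03, -11.36])] F [0.1 1.2 0.4] gap 0.0556 t 39.0
[([253.3, 297.2], 0.79, array([ 0.5153, -0.3174,  0.151 ]))]
```

View pics/d19.png

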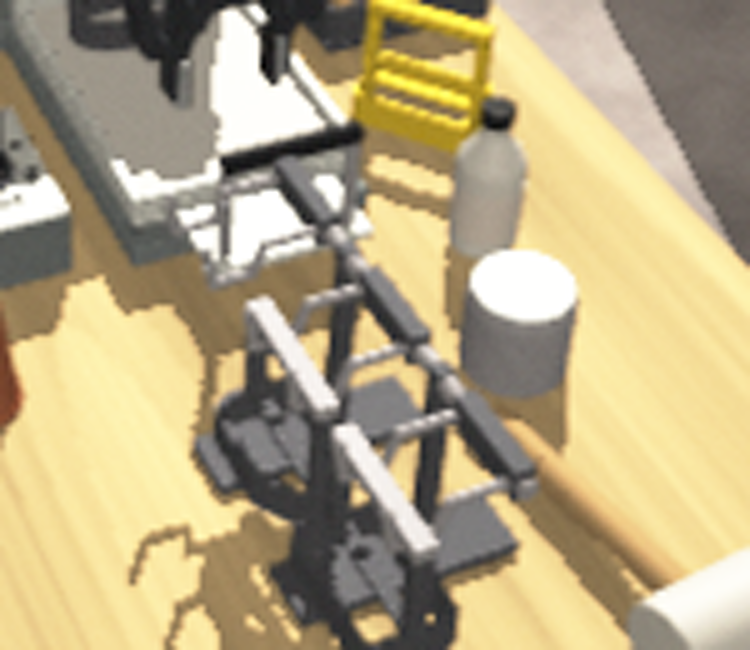

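View pics/w19.png

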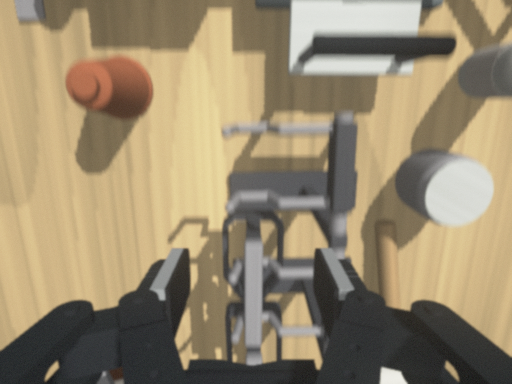

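Request:
{"method": "servo_tool", "body": {
  "moves": [
    [0, 0, 0, -0.187, -0.3],
    [0, 0, 0, -0.187, -0.3],
    [0, 0, 0, -0.187, -0.3],
    [0, 0, 0, -0.187, -0.3],
    [0, 0, 0, -0.187, -0.3],
    [0, 0, 0, -0.187, -0.3],
    [0, 0, 0, -0.187, -0.3],
    [0, 0, 0, -0.187, -0.3],
    [0, 0, 0, -0.132, -0.3],
    [0, 0, 0, 0, -0.3]
  ]
}}

```text
clock: 40.4
tcp_pos: [0.5138, -0.2191, 0.28]
orientation: [0.707, -0.018, 0.707, 0.018]
wrist_force: [0.1, 0.6, -0.8]
finger_gap: 0.0558
```

Request:
{"method": "servo_tool", "body": {
  "moves": [
    [0, 4.9, 1.4, 0, -0.3],
    [0, 4.9, 1.4, 0, -0.3],
    [0, 4.9, 1.4, 0, -0.3],
    [0, 4.9, 1.4, 0, -0.3],
    [0, 4.9, 1.4, 0, -0.3],
    [0, 4.9, 1.4, 0, -0.3],
    [0, 4.9, 1.4, 0, -0.3],
    [1.7, 4.9, 1.4, 0, -0.3],
    [0, 0, 0, 0, -0.3],
    [0, 0, 0, 0, -0.3]
  ]
}}

```text
clock: 41.65
tcp_pos: [0.6049, 0.1789, 0.263]
orientation: [0.707, -0.019, 0.707, 0.018]
wrist_force: [1.0, 0.4, -0.3]
finger_gap: 0.0558
```

```bash
python3 plan.py 0.607 0.178 0.131 93;python3 - <<'E'
from h import *
W=optics.read_camera('wrist')
save(W,'w20.png',s=1.5)
print([(np.round(r["location"],1).tolist(),round(r["conf"],2),np.round(atz(W,r["location"],.15),4)) for r in models.pinpoint("die_oval_bridge",W)])
E
```

```text
tcp [0.6049 0.1789 0.263 ] yaw 93.0 x [-0.001 -0.001 -1.   ] [[13.2, -0.09, 0.22], ('turn', np.float64(-0.0), 'j6', np.float64(0.11)), ('shift if turned first', [13.2, -0.09, 0.22])] F [ 1.   0.4 -0.3] gap 0.0558 t 41.65
[([251.2, 200.1], 0.82, array([0.6078, 0.1782, 0.15  ])), ([22.2, 276.9], 0.18, array([ 0.6841, -0.0092,  0.15  ]))]
```

View pics/w20.png

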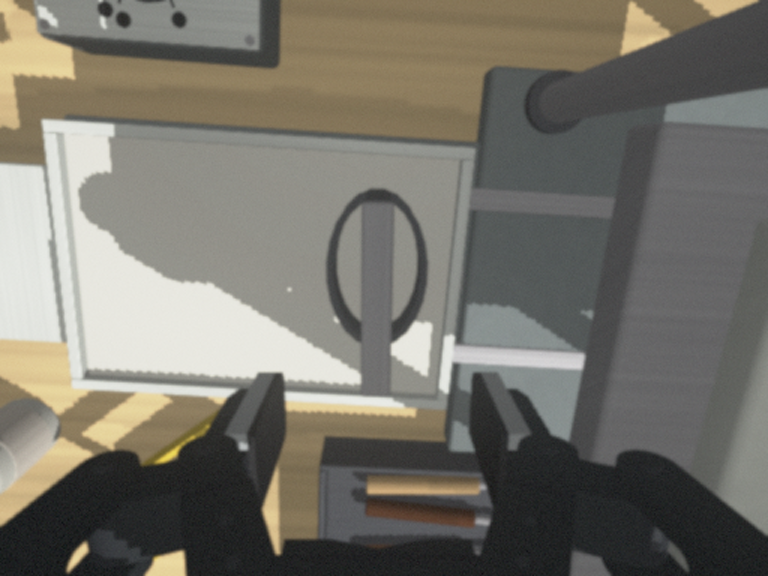

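Request:
{"method": "servo_tool", "body": {
  "moves": [
    [4, 0, 0.2, 0, -0.3],
    [4, 0, 0, 0, -0.3],
    [3.5, 0, 0, 0, -0.3],
    [1.7, 0, 0, 0, -0.3],
    [0, 0, 0, 0, 0.2],
    [0, 0, 0, 0, 1],
    [0, 0, 0, 0, 1],
    [0, 0, 0, 0, 1],
    [-2, 0, 0, 0, 1],
    [-2, 0, 0, 0, 1]
  ],
  "grip_force": 100
}}

```text
clock: 43.0
tcp_pos: [0.6058, 0.1795, 0.1709]
orientation: [0.706, -0.019, 0.708, 0.019]
wrist_force: [0.9, -1.3, -4.4]
finger_gap: 0.0139
```

Request:
{"method": "servo_tool", "body": {
  "moves": [
    [-4.5, 0, 0, 0, 1],
    [-4.5, -3, 0, 0, 1],
    [-3, -5, 0, 0, 1],
    [0, 0, 0, 0.187, 1],
    [0, 0, 0, 0.187, 1],
    [0, 0, 0, 0.187, 1],
    [0, 0, 0, 0.187, 1],
    [0, 0, 0, 0.187, 1],
    [0, 0, 0, 0.187, 1],
    [0, 0, 0, 0.187, 1]
  ]
}}

```text
clock: 44.25
tcp_pos: [0.6105, 0.0998, 0.2904]
orientation: [0.57, 0.417, 0.572, -0.418]
wrist_force: [-0.4, -0.6, -3.6]
finger_gap: 0.0139
```

```bash
python3 plan.py 0.405 -0.2 0.29 0
```

```text
tcp [0.6105 0.0998 0.2904] yaw 17.7 x [-0.002  0.    -1.   ] [[0.09, -28.69, 22.31], ('turn', np.float64(0.309), 'j6', np.float64(1.29)), ('shift if turned first', [0.09, -20.55, 29.98])] F [-0.4 -0.6 -3.6] gap 0.0139 t 44.25
```

Request:
{"method": "servo_tool", "body": {
  "moves": [
    [0, 0, 0, 0.155, 1],
    [0, 0, 0, 0.154, 1],
    [0, -2.8, 5, 0, 1],
    [0, -2.8, 5, 0, 1],
    [0, -2.8, 5, 0, 1],
    [0, -2.8, 5, 0, 1],
    [0, -2.7, 5, 0, 1],
    [0, -2.7, 5, 0, 1],
    [0, 0, 0, 0, 1],
    [0, 0, 0, 0, 1]
  ]
}}

```text
clock: 45.5
tcp_pos: [0.4465, -0.2012, 0.291]
orientation: [0.501, 0.499, 0.502, -0.499]
wrist_force: [-0.0, 0.3, -5.2]
finger_gap: 0.0141
```

```bash
python3 plan.py 0.445 -0.2 0.171 0
python3 - <<'E'
from h import *
W=optics.read_camera('wrist')
save(W,'w21.png',s=1.5)
E
```

```text
tcp [ 0.4465 -0.2012  0.291 ] yaw 0.3 x [-0.001  0.001 -1.   ] [[12.0, -0.14, -0.1], ('turn', np.float64(0.005), 'j6', np.float64(0.98)), ('shift if turned first', [12.0, -0.14, -0.1])] F [-0.   0.3 -5.2] gap 0.0141 t 45.5
```

View pics/w21.png

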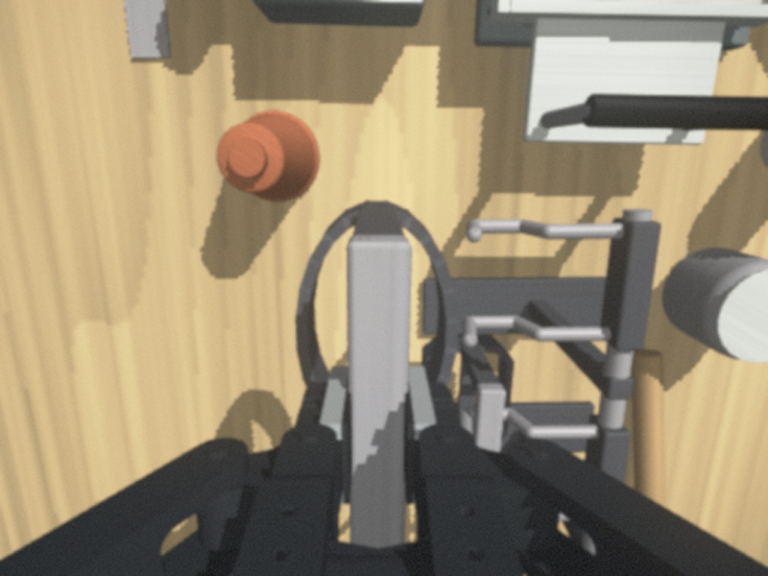

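Request:
{"method": "servo_tool", "body": {
  "moves": [
    [4, 0, -0.1, 0.005, 1],
    [4, 0, 0, 0, 1],
    [4, 0, 0, 0, 1],
    [0, 0, 0, 0, 1],
    [0, 1.5, 0, 0, 1],
    [0, 2, 0, 0, 1],
    [0, 2, 0, 0, 1],
    [0, 0.8, 0, 0, 1],
    [0, 0, 0, 0, 1],
    [0, 0, 0, 0, 1]
  ]
}}

```text
clock: 46.8
tcp_pos: [0.5096, -0.2003, 0.1718]
orientation: [0.5, 0.5, 0.5, -0.5]
wrist_force: [0.4, -0.1, -4.5]
finger_gap: 0.0142
```

```bash
python3 plan.py 0.516 -0.2 0.133 0;python3 - <<'E'
from h import *
W=optics.read_camera('wrist')
save(W,'w22.png',s=1.5)
E
```

```text
tcp [ 0.5096 -0.2003  0.1718] yaw 0.1 x [-0.  0. -1.] [[3.88, 0.64, -0.02], ('turn', np.float64(0.001), 'j6', np.float64(1.05)), ('shift if turned first', [3.88, 0.64, -0.03])] F [ 0.4 -0.1 -4.5] gap 0.0142 t 46.8
```

View pics/w22.png

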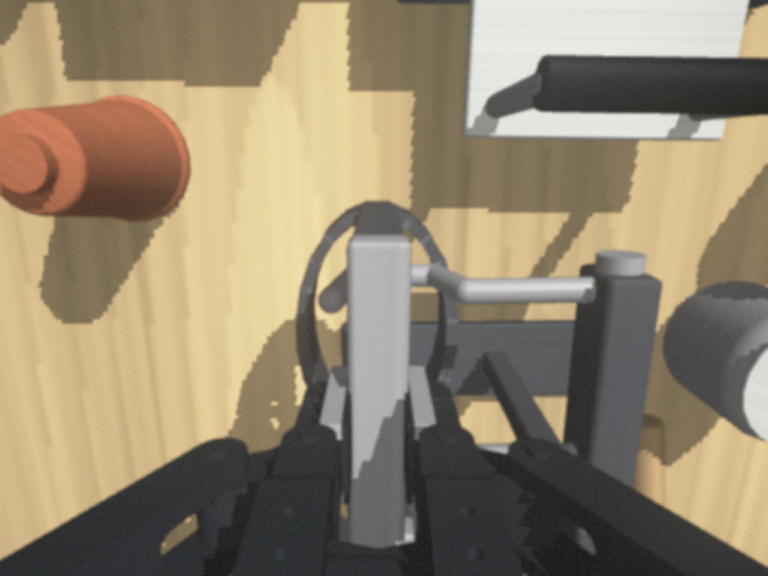

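Request:
{"method": "servo_tool", "body": {
  "moves": [
    [0, 0.4, -0.3, 0, 1],
    [0, 0.2, 0, 0, 1],
    [0, 0, 0, 0, 1],
    [1, 0, 0, 0, 1],
    [1, 0, 0, 0, 1],
    [1, 0, 0, 0, 1],
    [0.6, 0, 0, 0, 1],
    [0.2, 0, 0, 0, 1],
    [0, 0, 0, 0, 1],
    [0, 0, 0, 0, 1]
  ]
}}

```text
clock: 48.1
tcp_pos: [0.5154, -0.1971, 0.1349]
orientation: [0.5, 0.5, 0.5, -0.5]
wrist_force: [-5.0, 2.5, 6.8]
finger_gap: 0.014
```

```bash
python3 plan.py 0.516 -0.2 0.133 0;python3 - <<'E'
from h import *
W=optics.read_camera('wrist')
save(W,'w23.png',s=1)
E
```

```text
tcp [ 0.5154 -0.1971  0.1349] yaw 0.1 x [ 0. -0. -1.] [[0.19, 0.06, 0.29], ('turn', np.float64(0.001), 'j6', np.float64(1.06)), ('shift if turned first', [0.19, 0.06, 0.29])] F [-5.   2.5  6.8] gap 0.014 t 48.1
```

View pics/w23.png

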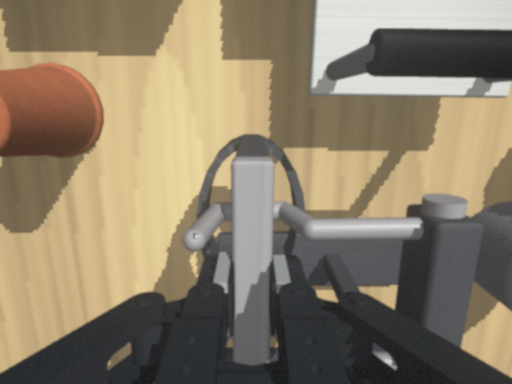

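Request:
{"method": "servo_tool", "body": {
  "moves": [
    [0, 0, 0, 0, 0.4],
    [0, 0, 0, 0, 0],
    [0, 0, 0, 0, -0.3],
    [0, 0, 0, 0, -0.3],
    [-2, 0, 0, 0, -0.3],
    [-4, 0, 0, 0, -0.3],
    [-5, 0, 0, 0, -0.3],
    [-4, 0, 0, 0, -0.3],
    [0, 0, -3, 0, -0.3],
    [0, 0, -3, 0, -0.3]
  ]
}}

```text
clock: 49.4
tcp_pos: [0.5162, -0.1372, 0.2841]
orientation: [0.5, 0.5, 0.499, -0.5]
wrist_force: [0.2, 0.1, 0.1]
finger_gap: 0.0555
```

```bash
python3 plan.py 0.616 -0.12 0.26 90;python3 - <<'E'
from h import *
W=optics.read_camera('wrist')
save(W,'w24.png',s=1.5)
p=optics.read_camera('side')
save(p,'d24.png',(230,170,380,300),5)
for w in("die_flap_bridge","die_oblong_bridge","die_oval_bridge"):print([(np.round(r["location"],1).tolist(),round(r["conf"],2),np.round(atz(W,r["location"],.151),4)) for r in models.pinpoint(w,W)])
E
```

```text
tcp [ 0.5162 -0.1372  0.2841] yaw -0.0 x [ 0.001 -0.    -1.   ] [[2.42, 9.97, -1.73], ('turn', np.float64(1.571), 'j6', np.float64(1.16)), ('shift if turned first', [2.42, -1.72, -9.97])] F [0.2 0.1 0.1] gap 0.0555 t 49.4
[([248.1, 367.7], 0.74, array([ 0.5131, -0.3177,  0.151 ])), ([367.0, 150.0], 0.63, array([ 0.6098, -0.1043,  0.151 ]))]
[]
[([252.1, 254.2], 0.83, array([ 0.5171, -0.1959,  0.151 ]))]
```

View pics/d24.png

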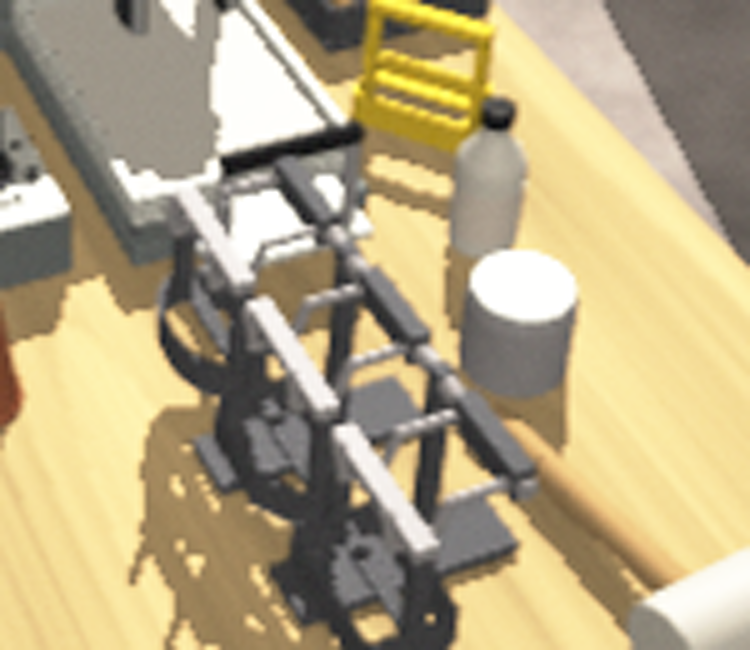

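View pics/w24.png

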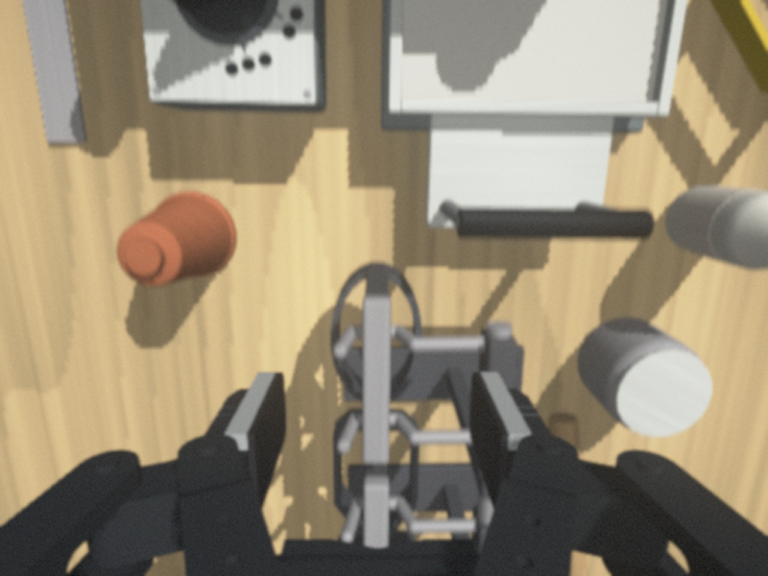

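Request:
{"method": "servo_tool", "body": {
  "moves": [
    [0, 0, 0, -0.187, -0.3],
    [0, 0, 0, -0.187, -0.3],
    [0, 0, 0, -0.187, -0.3],
    [0, 0, 0, -0.187, -0.3],
    [0, 0, 0, -0.187, -0.3],
    [0, 0, 0, -0.187, -0.3],
    [0, 0, 0, -0.187, -0.3],
    [0, 0, 0, -0.187, -0.3],
    [0, 1.4, 5, -0.075, -0.3],
    [0, 1.4, 5, 0, -0.3]
  ]
}}

```text
clock: 50.9
tcp_pos: [0.6178, -0.1146, 0.2836]
orientation: [0.707, 0.0, 0.707, -0.001]
wrist_force: [0.9, -1.0, 0.2]
finger_gap: 0.0558
```

```bash
python3 plan.py 0.616 -0.1085 0.111 90;python3 - <<'E'
from h import *
W=optics.read_camera('wrist')
save(W,'w25.png',s=1)
for w in("carriage_handle",):print([(np.round(r["location"],1).tolist(),round(r["conf"],2),np.round(atz(W,r["location"],.13),4)) for r in models.pinpoint(w,W)])
E
```

```text
tcp [ 0.6178 -0.1146  0.2836] yaw 89.9 x [ 0.001 -0.001 -1.   ] [[17.26, 0.62, -0.19], ('turn', np.float64(-0.001), 'j6', np.float64(-0.31)), ('shift if turned first', [17.26, 0.62, -0.19])] F [ 0.9 -1.   0.2] gap 0.0558 t 50.9
[([260.5, 183.0], 0.65, array([ 0.6169, -0.1071,  0.13  ]))]
```

View pics/w25.png

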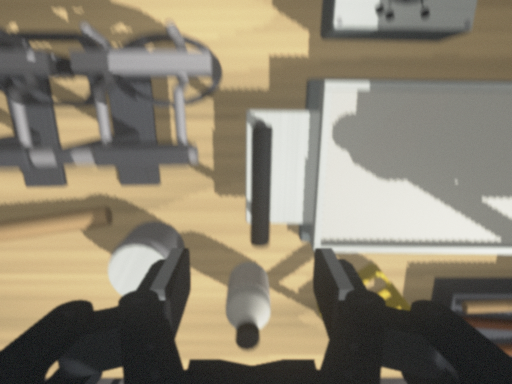

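Request:
{"method": "servo_tool", "body": {
  "moves": [
    [0, 0.7, 0, 0, 0.1],
    [5, 0, 0, 0, 0.1],
    [5, 0, 0, 0, 0.1],
    [4, 0, 0, 0, 0.1],
    [3.2, 0, 0, 0, 0.1],
    [0, 0, 0, 0, 1],
    [0, 0, 0, 0, 1],
    [0, 0, 0, 0, 1],
    [0, 0.5, 0, 0, 1],
    [0, 0.5, 0, 0, 1]
  ],
  "grip_force": 80
}}

```text
clock: 52.25
tcp_pos: [0.6143, -0.0972, 0.111]
orientation: [0.705, -0.0, 0.709, -0.001]
wrist_force: [-5.0, -2.3, -12.6]
finger_gap: 0.016
```

Request:
{"method": "servo_tool", "body": {
  "moves": [
    [0, 1, 0, 0, 1],
    [0, 1.5, 0, 0, 1],
    [0, 1.9, 0, 0, 1],
    [0, 1.9, 0, 0, 1],
    [0, 1.9, 0, 0, 1],
    [0, 1.9, 0, 0, 1],
    [0, 1.9, 0, 0, 1],
    [0, 1.9, 0, 0, 1],
    [0, 1.9, 0, 0, 1],
    [0, 1.9, 0, 0, 1]
  ]
}}

```text
clock: 53.5
tcp_pos: [0.6165, 0.0823, 0.111]
orientation: [0.707, -0.0, 0.707, 0.001]
wrist_force: [-0.3, -3.3, -20.4]
finger_gap: 0.0156
```

```bash
python3 plan.py 0.62 0.190 0.1118 90
```

```text
tcp [0.6165 0.0823 0.111 ] yaw 90.1 x [-0.  0. -1.] [[-0.08, 10.77, 0.36], ('turn', np.float64(0.001), 'j6', np.float64(0.0)), ('shift if turned first', [-0.08, 10.77, 0.35])] F [ -0.3  -3.3 -20.4] gap 0.0156 t 53.5
```

Request:
{"method": "servo_tool", "body": {
  "moves": [
    [0.05, 1.9, 0, 0, 1],
    [0.05, 1.9, 0, 0, 1],
    [0, 1.9, 0, 0, 1],
    [0, 1.7, 0, 0, 1],
    [0, 1.5, 0, 0, 1],
    [0, 1.2, 0, 0, 1],
    [0, 0.7, 0, 0, 1],
    [0, 0.3, 0, 0, 1],
    [0, 0.2, 0, 0, 1],
    [0, 0, 0, 0, 1]
  ]
}}

```text
clock: 54.75
tcp_pos: [0.6178, 0.1927, 0.111]
orientation: [0.708, -0.001, 0.706, -0.001]
wrist_force: [4.8, -8.7, -15.1]
finger_gap: 0.0155
```

```bash
python3 plan.py 0.62 0.190 0.1118 90
```

```text
tcp [0.6178 0.1927 0.111 ] yaw 90.0 x [ 0.003 -0.003 -1.   ] [[-0.08, -0.27, 0.22], ('turn', np.float64(-0.0), 'j6', np.float64(0.18)), ('shift if turned first', [-0.08, -0.27, 0.22])] F [  4.8  -8.7 -15.1] gap 0.0155 t 54.75
```

Request:
{"method": "servo_tool", "body": {
  "moves": [
    [0, 0.3, 0, 0, 1],
    [0, 0.3, 0, 0, 1],
    [0, 0, 0, 0, 1],
    [0, 0, 0, 0, 1],
    [0, 0, 0, 0, 1],
    [0, 0, 0, 0, 1],
    [0, 0, 0, 0, 1],
    [0, 0, 0, 0, 1],
    [0, 0, 0, 0, 1],
    [0, 0, 0, 0, 1]
  ]
}}

```text
clock: 56.0
tcp_pos: [0.6178, 0.1927, 0.111]
orientation: [0.708, -0.003, 0.706, -0.006]
wrist_force: [3.9, -26.1, -11.5]
finger_gap: 0.0155
```

Request:
{"method": "servo_tool", "body": {
  "moves": [
    [0, -0.3, 0, 0, 0.4],
    [0, 0, 0, 0, 0],
    [0, 0, 0, 0, -0.3],
    [-3, 0, 0, 0, -0.3],
    [-5, 0, 0, 0, -0.3],
    [-4, -4, 0, 0, -0.3],
    [0, -5, 0, 0, -0.3],
    [0, 0, 0, 0, -0.3],
    [0, 0, 0, 0, -0.3],
    [0, 0, 0, 0, -0.3]
  ]
}}

```text
clock: 57.25
tcp_pos: [0.6162, 0.1084, 0.2304]
orientation: [0.707, -0.001, 0.707, 0.001]
wrist_force: [-0.4, -0.2, -0.2]
finger_gap: 0.0557
```

```bash
python3 plan.py 0.4205 0.0325 0.22 115;python3 - <<'E'
from h import *
W=optics.read_camera('wrist')
save(W,'w26.png',s=1)
for w in("carriage_handle",):print([(np.round(r["location"],1).tolist(),round(r["conf"],2),np.round(atz(W,r["location"],.13),4)) for r in models.pinpoint(w,W)])
E
```

```text
tcp [0.6162 0.1084 0.2304] yaw 90.2 x [-0.     0.001 -1.   ] [[1.04, -7.53, -19.6], ('turn', np.float64(-0.433), 'j6', np.float64(0.04)), ('shift if turned first', [1.04, 1.4, -20.95])] F [-0.4 -0.2 -0.2] gap 0.0557 t 57.25
[([363.4, 205.3], 0.64, array([0.6194, 0.1912, 0.13  ]))]
```

View pics/w26.png

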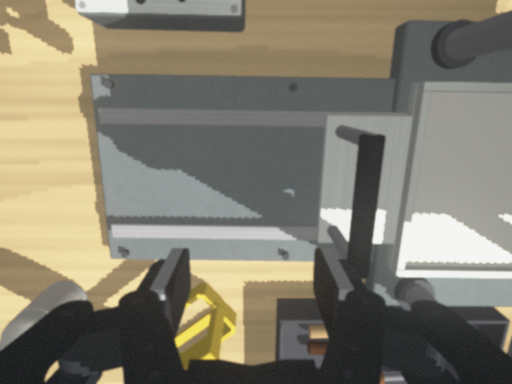

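Request:
{"method": "servo_tool", "body": {
  "moves": [
    [0, 0, 0, -0.15, -0.3],
    [0, 0, 0, -0.15, -0.3],
    [0, 0, 0, -0.133, -0.3],
    [0, 0.35, -5.2, 0, -0.3],
    [0, 0.35, -5.2, 0, -0.3],
    [0, 0.35, -5.2, 0, -0.3],
    [0, 0.35, -5.3, 0, -0.3],
    [0, 0, 0, 0, -0.3],
    [0, 0, 0, 0, -0.3],
    [0, 0, 0, 0, -0.3]
  ],
  "grip_force": 60
}}

```text
clock: 58.6
tcp_pos: [0.4223, 0.0321, 0.2306]
orientation: [0.691, -0.153, 0.69, 0.153]
wrist_force: [0.3, 0.4, -0.2]
finger_gap: 0.0554
```

```bash
python3 plan.py 0.4205 0.0325 0.082 115;python3 - <<'E'
from h import *
W=optics.read_camera('wrist')
save(W,'w27.png',s=1)
print([(np.round(r["location"],1).tolist(),round(r["conf"],2),np.round(atz(W,r["location"],.1),4)) for r in models.pinpoint("selector_grip",W)])
E
```

```text
tcp [0.4223 0.0321 0.2306] yaw 114.9 x [ 0.001  0.    -1.   ] [[14.86, 0.12, -0.16], ('turn', np.float64(-0.001), 'j6', np.float64(-0.55)), ('shift if turned first', [14.86, 0.12, -0.16])] F [ 0.3  0.4 -0.2] gap 0.0554 t 58.6
[([252.9, 190.9], 0.92, array([0.4221, 0.0327, 0.1   ]))]
```

View pics/w27.png

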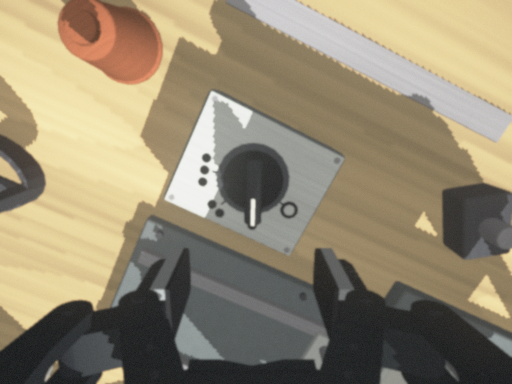

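Request:
{"method": "servo_tool", "body": {
  "moves": [
    [4, 0.1, -0.1, 0, -0.3],
    [4, 0, 0, 0, -0.3],
    [4, 0, 0, 0, -0.3],
    [2.8, 0, 0, 0, -0.1],
    [0, 0, 0, 0, 1],
    [0, 0, 0, 0, 1],
    [0, 0, 0, 0, 1],
    [0, 0, 0, 0, 1],
    [0, 0, 0, -0.15, 1],
    [0, 0, 0, -0.15, 1]
  ],
  "grip_force": 60
}}

```text
clock: 59.95
tcp_pos: [0.4204, 0.0322, 0.0831]
orientation: [0.66, -0.256, 0.659, 0.255]
wrist_force: [0.6, 0.9, -3.7]
finger_gap: 0.0133
```

Request:
{"method": "servo_tool", "body": {
  "moves": [
    [0, 0, 0, -0.15, 1],
    [0, 0, 0, -0.15, 1],
    [0, 0, 0, -0.15, 1],
    [0, 0, 0, -0.12, 1],
    [0, 0, 0, 0, 1],
    [0, 0, 0, 0, 1],
    [0, 0, 0, 0, 1],
    [0, 0, 0, 0, 1],
    [0, 0, 0, 0, 1],
    [0, 0, 0, 0, 1]
  ]
}}

```text
clock: 61.2
tcp_pos: [0.4205, 0.032, 0.0831]
orientation: [0.563, -0.429, 0.562, 0.429]
wrist_force: [1.6, 0.1, 5.0]
finger_gap: 0.0131
```

Request:
{"method": "servo_tool", "body": {
  "moves": [
    [0, 0, 0, 0, 0.4],
    [0, 0, 0, 0, -0.3],
    [0, 0, 0, 0, -0.3],
    [-4, 0, 0, 0, -0.3],
    [-5, 0, 0, 0, -0.3],
    [-5, 0, 0, 0, -0.3],
    [-3, 0, 0, 0, -0.3],
    [0, 0, 0, 0, -0.3],
    [0, 0, 0, 0, -0.3],
    [0, 0, 0, 0, -0.3]
  ]
}}

```text
clock: 62.45
tcp_pos: [0.4187, 0.0323, 0.251]
orientation: [0.561, -0.428, 0.563, 0.43]
wrist_force: [-0.3, 0.2, 0.3]
finger_gap: 0.0555
```

```bash
python3 plan.py 0.4205 0.0325 0.22 165;python3 - <<'E'
from h import *
W=optics.read_camera('wrist')
save(W,'w28.png',s=1.3)
p=optics.read_camera('side');save(p,'d28.png',s=1.5)
E
```

```text
tcp [0.4187 0.0323 0.251 ] yaw 164.7 x [-0.003  0.    -1.   ] [[3.1, -0.18, 0.07], ('turn', np.float64(-0.005), 'j6', np.float64(-1.42)), ('shift if turned first', [3.1, -0.18, 0.06])] F [-0.3  0.2  0.3] gap 0.0555 t 62.45
```

View pics/w28.png

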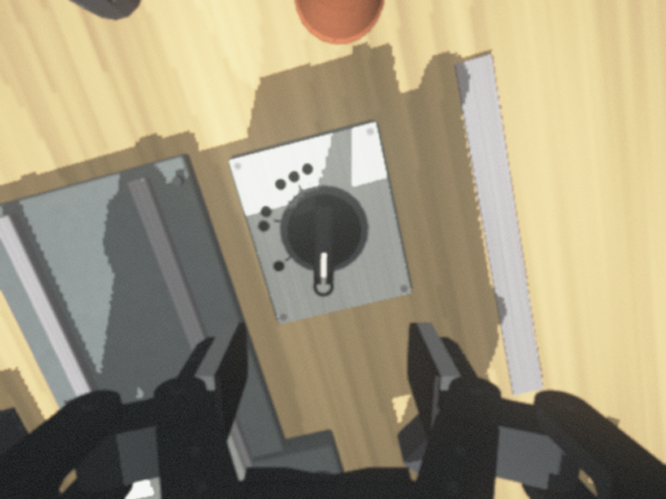

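View pics/d28.png

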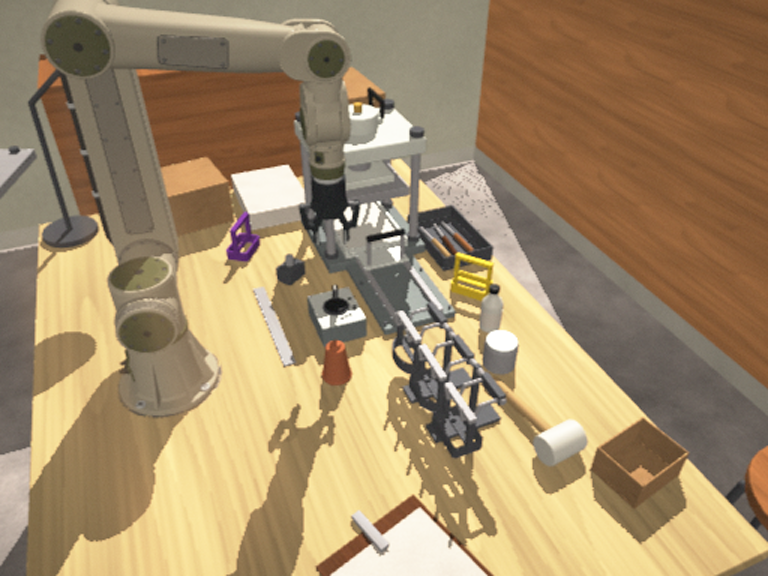

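The pointer sits on the open ring, the three dies hang on the rack, the carriage is home, and the tool touches nothing. I'm handing in.

```bash
python3 -c "
from h import *
print(order.hand_in(), env.get_state()['wrist_force'])"
```

```text
the job is handed in; nothing more can be done
the job is handed in; nothing more can be done
```

The job is done in the order asked and handed in at about 62 s of the 208 s allowed; no verdict was reported.

- **Selector:** I turned it from two pips to one pip first, and last to off. The final wrist picture shows the pointer on the open ring.
- **Carriage:** I drew it out, then pushed it home. At each end it held still under about 26–29 N. At home the handle read y = 0.191 to 0.193 m, against 0.189 to 0.190 m at the start.
- **Dies:** All three were on the board. The oblong hangs on hook 3, the flap on hook 2 and the oval on hook 1. Each bridge measured within about 5 mm of where I put its hook, and all looked upright in the side view.
- **Other things on the bench:** In the last side picture they look as they did at the start. I did not measure them again.

**Disagreements:** Scene and side camera readings of the handle were off by up to about 10 mm, and wrist readings put the draw-out at 295–297 mm instead of 300 mm. I relied on the stop forces and the arm's own position instead. The hook detector found nothing in the wrist view, so I took the hook positions from the prongs in that picture.

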